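# Clear the seal-check shelf of the ready-meal line

## Robot

A 6-joint arm with a two-finger parallel gripper is mounted at the origin on the work surface. World frame = base frame: x ahead of the robot, y to its left, z up, the work surface at z = 0. Lengths are in mm, angles in rad, forces in N, time in s.
With the tool pointing down it reaches from about 375 to 975 mm from the base axis. Payload 3.8 kg.
Tool frame: the origin (TCP) lies midway between the tips of the shut fingers; the grasp point (between the pads) lies 19 mm behind it (arm.hold_point_z is the distance from the TCP to the grasp point, in mm); z points along the fingers, y is the direction in which the jaws open and shut (so a half turn about z gives the same grasp; the last joint's range is limited). The gripper opens to 88 mm and grips with 3 to 60 N. Pads are 18 mm wide; open, the fingers measure 123 mm over their backs; the gripper's body (75 mm by 187 mm) begins 45 mm behind the grasp point.
Start: joints at [-1.268, 0.264, 1.604, -0, 1.274, -0.037], TCP at [224.971, -636.401, 238.706] pointing down, gripper open.
Joint ranges: [-2.63, 2.63], [-0.94, 2.18], [0.31, 2.57], [-1.31, 4.45], [0, 2.66], [-2.55, 2.55]. Speed limits (rad/s): [2.57, 2.57, 3.14, 3.14, 3.14, 3.14].

## Interface

Orientations are given as [roll, pitch, yaw] about the fixed x, y, z axes, in that order (R = Rz(yaw) Ry(pitch) Rx(roll)).
In Python, from rig import monitor, eyes, arm gives the robot as it stands.
- The arm moves only by the tool arm_command, never from a script. Its argument "increments" is a list of rows, each a list of 6 numbers: the shift along the tool's x, y, z in m, then the turn, a rotation vector about the tool's x, y, z in rad. A call has 1 to 12 rows; each row is the pose to reach, as a shift and turn from the pose commanded when the call began, along the tool's axes at that moment; what a row does not reach only later rows make up. A row lasts 1/10 s, in which the tool goes at most 50 mm and 8.59 degrees, less where a joint would pass 70% of its speed; a pose out of reach is approached as far as the arm can. A call with a gripper value outside its range is refused whole. "grip" is the finger opening in m, from 0 to 0.0881, set as the call begins (left out, the last holds). The fingers move at their own pace and stop on an object; the grip force is fixed at half the most. Time passes only in rows, so rows that repeat a pose let the fingers close. It gives the time, the measured TCP pose, the force and the opening at its end, in the units of the state.
- monitor.state(): the state, without advancing time (a new reading comes with each control period).
- eyes.get_image(name): name is "scene" or "top" or "wrist"; returns a dict with "pixels" (480x640x3 uint8, red, green, blue), "intrinsics" (3x3 intrinsics, pixels), "k1" (the pictures are not rectified: a ray, as slopes to the right and down, at radius r is drawn at 1 + k1 r^2 times it, then the intrinsics apply), "extrinsics" (4x4, takes a point from camera to world coordinates). Camera axes: x right, y down, z forward; pixel columns grow to the right and rows downward; lengths in mm; the calibration is good to about 2 mm. A picture is of the moment at which its call begins. There is no depth.
- arm.sign_off(): hands the job in, once; it reports no verdict.
The state is a dict: "time": time; "qpos": joint angles; "dq": joint speeds; "effort": joint torques, N m; "tcp_pos": TCP position; "tcp_rot": TCP orientation; "contact_force": force on the tool from outside, world axes, zero at the start; "torque": the same for the moment, N m; "grip_width": finger opening in mm.
Only numpy, scipy, OpenCV 4.12 (cv2) and the standard library are available. Lean on these libraries where they do the work, as an engineer would, in place of code of your own. Each camera call takes 0.05 s, during which the arm holds its last target.

## Task

Clear the four film-lidded meal packs off the wire shelf: the black pack with the yellow dot is the seal-check sample and goes into the nest of the seal tester, square between the corner locators, with the toggle clamp (open it first if it is in the way) closed fully down on it; the other black pack goes into the red crate and both white packs go next to each other into the green crate. Set every pack flat on the floor of its place, none on top of another, without tipping or dropping any, and leave the sanitiser bottle where it stands.

Things in the scene. Friction and masses are not known exactly. Their poses are not given: they have to be found in the camera images.
- sample: black meal pack with a red band and a round yellow dot on its lid, 80 (its x) x 56 (y) x 36 mm high, about 120 g. Origin: centre of its underside. Its rim (top 8 mm) is the widest part, the walls below stand 4 mm further in: grip the rim across the 56 mm. All four packs start upright on a wire shelf whose top is 30 mm above the bench, two rows of two about 110 mm apart, slightly turned.
- black_pack: the other black meal pack, with a red band and no dot, 80 (its x) x 56 (y) x 36 mm high; rim, weight and origin as the sample's.
- white_pack_1: white meal pack, cream lid with a green band, 80 (its x) x 56 (y) x 42 mm high; rim, weight and origin as the sample's.
- white_pack_2: second white meal pack, the same as the first.
- red_crate: red open crate fixed to the bench, 200 (its x) x 130 (its y) x 55 mm high (a rim stands out 4 mm more), walls and floor 4 mm thick; origin at the centre of its underside. Two packs lie end to end along its length, long sides along its x, for example 44 mm either side of the middle.
- green_crate: green open crate fixed to the bench, 200 (its x) x 130 (its y) x 55 mm high (a rim stands out 4 mm more), walls and floor 4 mm thick; origin at the centre of its underside. Two packs lie end to end along its length, long sides along its x, for example 44 mm either side of the middle.
- tester: seal tester fixed to the bench. Origin: middle of the nest, on the underside of its 12 mm aluminium plate (pack underside at z = 12 mm; pack's long side along the tester's x, either way round). Four blue corner locators 10 mm high leave 92 x 68 mm; the long sides are free for fingers between them. White gauge housing at x = 64 to 114 mm, 42 mm high. Clamp on the -x side, in the plane y = 0.
- clamp (a joint): clamp handle's angle q: 0 clamped (handle upright, arm level, pad on the 36 mm pack's lid), 0.95 rad fully open, at its stop. Starts anywhere between, stays where left. Opens to the tester's -x, under 10 N. The linked arm rises 1.74 q; fully open it is upright, 170 mm above the bench, clear of the nest (x below -50 mm); partly open it overhangs it.
- clamp_grip (a point): point on the axis of the handle's red round grip (18 mm diameter), 85 mm from the handle's pivot; the grip ends 24 mm beyond it. The pivot lies at x = -112, y = 0, z = 45 mm in the tester's frame, so this point is at x = -112 - 85 sin q, z = 45 + 85 cos q mm. The arm's pivot is at x = -85, z = 66 mm.
- sanitiser: bystander: clear bottle with blue cap, 60 mm diameter, 160 mm high, standing; origin at the centre of its underside.

How it is judged (in metres and radians):
At the end, for the whole second after the job is handed in: Dotted pack in the tester nest (12 mm, 0.25 rad, tilt under 0.1 rad) with the clamp handle under 0.05 rad; plain black pack flat on the red crate's floor, both white packs flat on the green crate's floor (within 8 mm of it, tilt under 0.12 rad); all released and at rest (x of black_pack in the frame of red_crate between -0.075 and 0.075 m and y of black_pack in the frame of red_crate between -0.05 and 0.05 m and z of black_pack in the frame of red_crate between -0.004 and 0.012 m and angle between each of black_pack, white_pack_1, white_pack_2's own z axis and vertical below 0.12 rad and x of white_pack_1 in the frame of green_crate between -0.075 and 0.075 m and y of white_pack_1 in the frame of green_crate between -0.05 and 0.05 m and z of white_pack_1 in the frame of green_crate between -0.004 and 0.012 m and x of white_pack_2 in the frame of green_crate between -0.075 and 0.075 m and y of white_pack_2 in the frame of green_crate between -0.05 and 0.05 m and z of white_pack_2 in the frame of green_crate between -0.004 and 0.012 m and x of sample in the frame of tester between -0.012 and 0.012 m and y of sample in the frame of tester between -0.012 and 0.012 m and z of sample in the frame of tester between 0.007 and 0.017 m and angle between sample's own z axis and vertical below 0.1 rad and angle between the x axis of sample and the x axis of tester, either way round below 0.25 rad and value of joint clamp below 0.05 rad and linear speed of each of sample, black_pack, white_pack_1, white_pack_2 below 0.02 m/s); the robot touches nothing.
It fails at once if a pack is tipped by more than about 35 degrees (angle between any of sample, black_pack, white_pack_1, white_pack_2's own z axis and vertical above 0.6 rad).
It fails at once if a pack is dropped (falls free for more than about 40 mm) ((linear speed of sample above 0.9 m/s and contact force between the fingers and sample below 0.01 N) or (linear speed of black_pack above 0.9 m/s and contact force between the fingers and black_pack below 0.01 N) or (linear speed of white_pack_1 above 0.9 m/s and contact force between the fingers and white_pack_1 below 0.01 N) or (linear speed of white_pack_2 above 0.9 m/s and contact force between the fingers and white_pack_2 below 0.01 N)).
It fails at once if the sanitiser bottle is shifted by more than 30 mm (distance of sanitiser from where it was at the start of the episode above 0.03 m).
It also fails if it takes over 128 s, if anything falls off the work surface, if the arm or the gripper's body presses on something with over 40 N, if the wrist force passes 120 N, or if a joint passes its speed limit or range.

## Working session

There is one attempt and no reset: what is moved stays moved. The work goes in short steps, Python scripts to look and compute and a tool call to move; the robot and the scene stay as the last step left them, time stands still between calls to the robot, and variables do not carry over. Pictures are saved under pics/ and viewed, and the job is handed in when it is done.

Besides the shell and the picture viewer there is one more tool, called as name(argument=value, ...), one argument or row to a line, values as JSON. arm_command: Moves the arm, as the interface text tells. Its arguments: {"type":"object","properties":{"increments":{"type":"array"},"grip":{"type":"number"}},"required":["increments"]}

```bash
ls; mkdir -p pics; python3 - <<'E'
from rig import monitor, eyes, arm
import cv2,numpy as np
print(monitor.state()); print(arm.hold_point_z)
for n in ["scene","top","wrist"]:
    d=eyes.get_image(n); cv2.imwrite(f"pics/{n}0.png",d["pixels"][:,:,::-1]); print(n,d["intrinsics"].tolist(),d["k1"],np.round(d["extrinsics"],4).tolist())
E
```

```text
pics
{'time': 0.0, 'qpos': array([-1.26790613e+00,  2.64744501e-01,  1.60531432e+00,  4.81918778e-05,
        1.27371744e+00, -3.69055982e-02]), 'dq': array([-7.95685066e-04,  3.43731576e-04,  3.39525523e-05,  6.00884836e-05,
       -9.69395651e-04,  5.20888733e-04]), 'effort': array([-1.26069567e-04, -5.02107561e+01, -3.56881320e+01,  7.30139622e-02,
        2.95051024e-02, -1.54957625e-04]), 'tcp_pos': array([ 224.77760166, -635.74369903,  237.42607307]), 'tcp_rot': array([-3.13941223e+00, -1.26587491e-04,  3.39781503e-01]), 'contact_force': array([ 0.03626527, -0.63562065, -0.31093885]), 'torque': array([ 0.02207338, -0.05894368,  0.09811476]), 'grip_width': 88.07060823665195}
18.700000000000003
scene [[465.8887808699819, 0.0, 316.56438453440546], [0.0, 465.8887808699819, 238.69278359261384], [0.0, 0.0, 1.0]] 0.009656863833922849 [[-0.5231, 0.5715, -0.6323, 1169.639], [0.8522, 0.3442, -0.3939, 426.5188], [-0.0075, -0.7449, -0.6671, 772.4012], [0.0, 0.0, 0.0, 1.0]]
top [[529.7470400985361, 0.0, 323.51873493659815], [0.0, 529.7470400985361, 245.39669526745584], [0.0, 0.0, 1.0]] 0.024574269451091743 [[0.0164, -0.9901, 0.1394, 372.4184], [-0.9998, -0.0173, -0.0055, 62.1507], [0.0078, -0.1393, -0.9902, 1221.9451], [0.0, 0.0, 0.0, 1.0]]
wrist [[349.2285014213298, 0.0, 316.59824777820734], [0.0, 349.2285014213298, 236.06099494317738], [0.0, 0.0, 1.0]] -0.0538087371923389 [[0.3334, -0.8968, -0.2909, 298.8794], [-0.9428, -0.3182, -0.0994, -607.3392], [-0.0035, 0.3074, -0.9516, 382.9523], [0.0, 0.0, 0.0, 1.0]]
```

View pics/scene0.png

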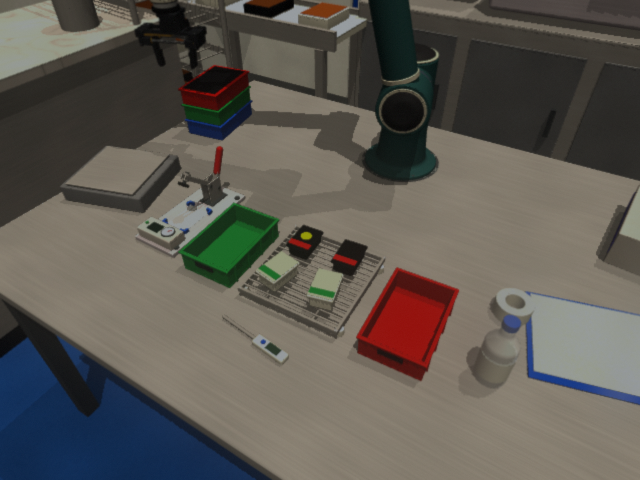

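View pics/top0.png

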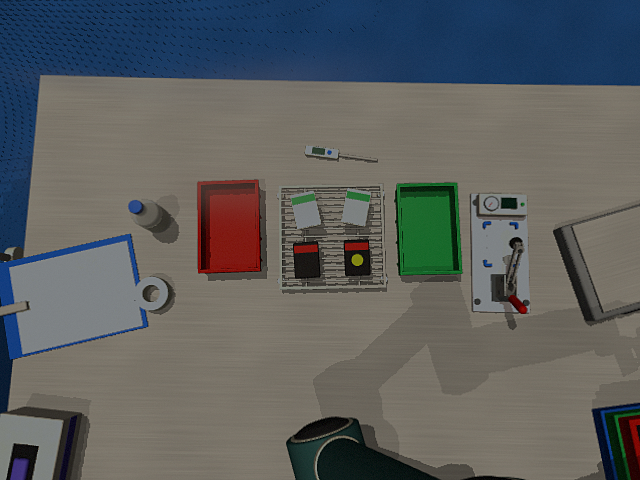

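View pics/wrist0.png

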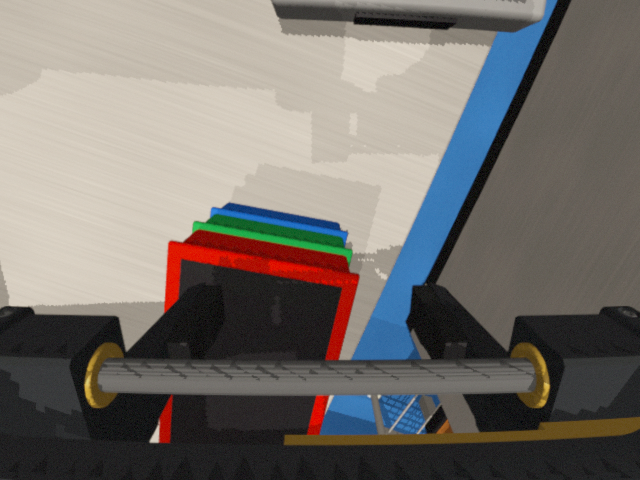

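```bash
cat > h.py <<'E'
import numpy as np, cv2
from rig import monitor, eyes, arm
def cap(n): 
    d=eyes.get_image(n); d["bgr"]=np.ascontiguousarray(d["pixels"][:,:,::-1]); return d
def ray(d,uv):
    K=d["intrinsics"]; uv=np.asarray(uv,float).reshape(-1,2)
    p=np.c_[(uv[:,0]-K[0,2])/K[0,0],(uv[:,1]-K[1,2])/K[1,1]]; s=p.copy()
    for _ in range(20): s=p/(1+d["k1"]*(s**2).sum(1,keepdims=True))
    E=d["extrinsics"]; v=np.c_[s,np.ones(len(s))]@E[:3,:3].T
    return E[:3,3],v
def onz(d,uv,z):
    o,v=ray(d,uv); return o+v*((z-o[2])/v[:,2])[:,None]
def proj(d,P):
    E=d["extrinsics"]; P=np.asarray(P,float).reshape(-1,3); c=(P-E[:3,3])@E[:3,:3]
    s=c[:,:2]/c[:,2:]; s=s*(1+d["k1"]*(s**2).sum(1,keepdims=True)); K=d["intrinsics"]
    return np.c_[s[:,0]*K[0,0]+K[0,2],s[:,1]*K[1,1]+K[1,2]]
def tri(d1,u1,d2,u2):
    o1,v1=ray(d1,u1);o2,v2=ray(d2,u2);v1=v1[0];v2=v2[0]
    t=np.linalg.lstsq(np.c_[v1,-v2],o2-o1,rcond=None)[0]
    a=o1+t[0]*v1;b=o2+t[1]*v2; return (a+b)/2,np.linalg.norm(a-b)
E
cat > a.py <<'E'
from h import *
d=cap("top"); s=cap("scene")
np.savez("caps.npz",t=d["bgr"],s=s["bgr"])
def crop(im,x0,y0,x1,y1,k,f): cv2.imwrite(f,cv2.resize(im[y0:y1,x0:x1],None,fx=k,fy=k,interpolation=cv2.INTER_CUBIC))
crop(d["bgr"],270,175,395,300,4.5,"pics/t_shelf.png")
crop(d["bgr"],390,170,540,330,3.6,"pics/t_test.png")
crop(s["bgr"],130,130,290,290,3.6,"pics/s_test.png")
hsv=cv2.cvtColor(d["bgr"],cv2.COLOR_BGR2HSV)
def blobs(m,lo=30):
    n,l,st,c=cv2.connectedComponentsWithStats(m.astype(np.uint8))
    return [(st[i].tolist(),c[i].round(1).tolist()) for i in range(1,n) if st[i][4]>lo]
H,S,V=hsv[...,0],hsv[...,1],hsv[...,2]
for nm,m in [("red",((H<8)|(H>172))&(S>150)&(V>60)),("green",(H>50)&(H<75)&(S>120)&(V>40)),("yellow",(H>22)&(H<35)&(S>150)&(V>120)),("blue",(H>105)&(H<125)&(S>140)&(V>90))]:
    m[:170]=0;m[330:]=0; print(nm,blobs(m,8))
E
python3 a.py
```

```text
red [([198, 180, 62, 93, 4599], [230.3, 230.8]), ([345, 242, 24, 9, 172], [355.9, 246.2]), ([294, 244, 24, 10, 180], [305.6, 248.5]), ([509, 295, 18, 19, 138], [518.3, 304.1])]
green [([397, 183, 65, 92, 4922], [426.8, 230.7]), ([346, 191, 24, 11, 155], [357.8, 195.9]), ([292, 194, 23, 11, 143], [302.9, 198.8])]
yellow [([352, 255, 11, 11, 97], [356.8, 259.8])]
blue [([0, 170, 28, 12, 210], [13.1, 175.1]), ([0, 183, 12, 11, 85], [5.1, 187.3]), ([0, 195, 3, 10, 25], [1.1, 199.9]), ([129, 200, 13, 13, 127], [134.6, 206.0]), ([0, 207, 4, 7, 18], [1.1, 210.6]), ([484, 222, 7, 6, 21], [486.2, 223.4]), ([510, 222, 8, 6, 22], [514.8, 223.7]), ([0, 234, 139, 72, 1362], [55.5, 263.7]), ([484, 260, 8, 6, 25], [486.6, 263.2]), ([129, 308, 19, 22, 106], [142.2, 319.6]), ([3, 314, 16, 16, 200], [10.5, 321.9])]
```

View pics/t_shelf.png

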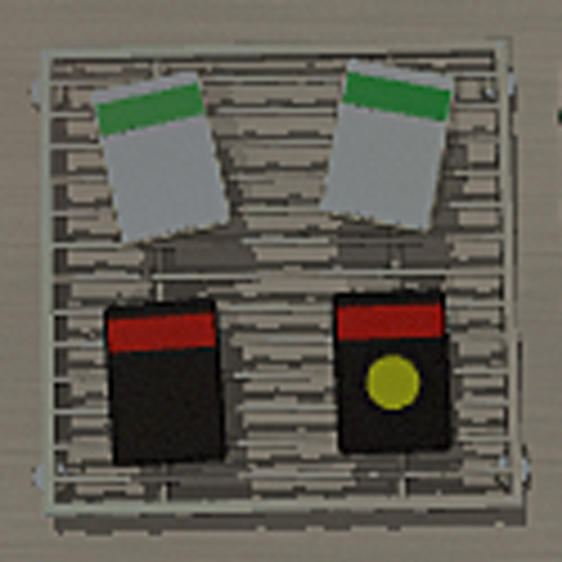

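View pics/t_test.png

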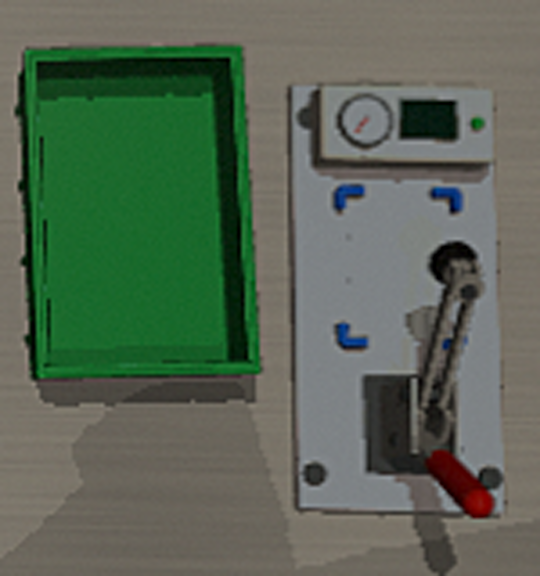

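View pics/s_test.png

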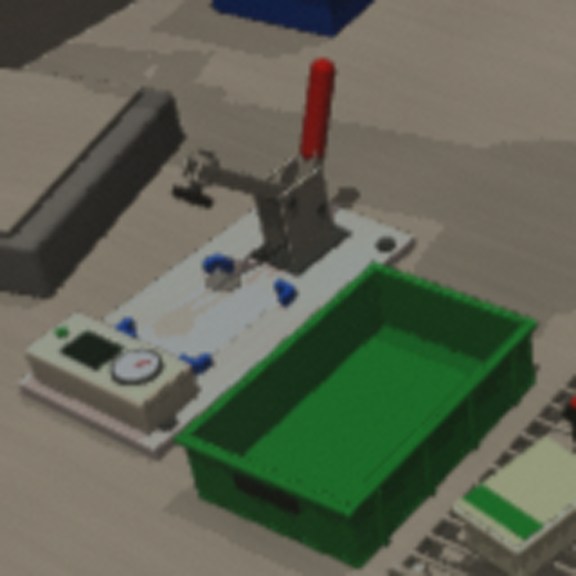

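```bash
cat > b.py <<'E'
from h import *
d=cap("top"); s=cap("scene"); k=4
def rect(m,box,z,d=d,name=""):
    mm=np.zeros_like(m);x0,y0,x1,y1=box;mm[y0:y1,x0:x1]=m[y0:y1,x0:x1]
    n,l,st,c=cv2.connectedComponentsWithStats(mm.astype(np.uint8))
    i=1+st[1:,4].argmax(); M=(l==i).astype(np.uint8)*255
    cs,_=cv2.findContours(cv2.resize(M,None,fx=k,fy=k,interpolation=cv2.INTER_LINEAR)//128*255,cv2.RETR_EXTERNAL,cv2.CHAIN_APPROX_NONE)
    ct=max(cs,key=cv2.contourArea)[:,0,:]
    uv=(ct+0.5)/k-0.5
    W=onz(d,uv,z)
    r=cv2.minAreaRect(W[:,:2].astype(np.float32))
    (cx,cy),(w,h),a=r
    if w<h: w,h,a=h,w,a+90
    a=(a+90)%180-90
    print(name,"c",round(cx,1),round(cy,1),"LxW",round(w,1),round(h,1),"yaw",round(a,1))
    return M
hsv=cv2.cvtColor(d["bgr"],cv2.COLOR_BGR2HSV);H,S,V=[hsv[...,i].astype(int) for i in range(3)]
red=((H<8)|(H>172))&(S>150)&(V>60);yel=(H>22)&(H<35)&(S>150)&(V>100);grn=(H>45)&(H<80)&(S>90)&(V>40)
blk=(V<42)
o=[]
o.append(rect(blk|red|yel,(340,236,375,280),66,name="sample"))
o.append(rect(blk|red,(288,236,325,283),66,name="black"))
wh=((S<30)&(V>125))|grn
print("V samples",V[210,305],V[208,357],S[210,305],V[215,330],S[215,330])
o.append(rect(wh,(286,186,325,232),72,name="white_a(+y)"))
o.append(rect(wh,(338,184,376,230),72,name="white_b(-y)"))
o.append(rect(red,(190,170,268,285),55,name="redcrate"))
o.append(rect(grn,(390,170,468,285),55,name="greencrate"))
b=(H>100)&(H<130)&(S>130)&(V>60)
im=d["bgr"].copy(); im[np.any([m>0 for m in o],0)]=(255,0,255)
cv2.imwrite("pics/masks.png",cv2.resize(im[170:330,190:540],None,fx=2.2,fy=2.2,interpolation=cv2.INTER_NEAREST))
for nm,uv in [("loc",[[486.2,223.4],[514.8,223.7],[486.6,263.2]])]: print(nm,onz(d,uv,22).round(1).tolist())
# plate corners seen in crop (3.6x, origin 390,170)
pc=np.array([[290,86],[495,88],[503,516],[299,508]])/3.6+[390,170]
print("plate",onz(d,pc,12).round(1).tolist())
E
python3 b.py
```

```text
sample c 510.6 -17.4 LxW 81.4 57.9 yaw 2.9
black c 503.0 93.3 LxW 82.6 58.5 yaw 4.4
V samples 129 128 10 86 44
white_a(+y) c 611.3 108.9 LxW 79.5 78.7 yaw 12.6
white_b(-y) c 623.4 -14.4 LxW 81.1 55.5 yaw -9.8
redcrate c 577.9 268.6 LxW 208.6 136.9 yaw 2.8
greencrate c 580.5 -178.8 LxW 209.1 139.2 yaw 2.2
loc [[599.0, -318.0, 22.0], [599.4, -383.6, 22.0], [506.9, -316.5, 22.0]]
plate [[670.4, -286.4, 12.0], [671.3, -419.1, 12.0], [395.6, -413.8, 12.0], [398.3, -285.9, 12.0]]
```

View pics/masks.png

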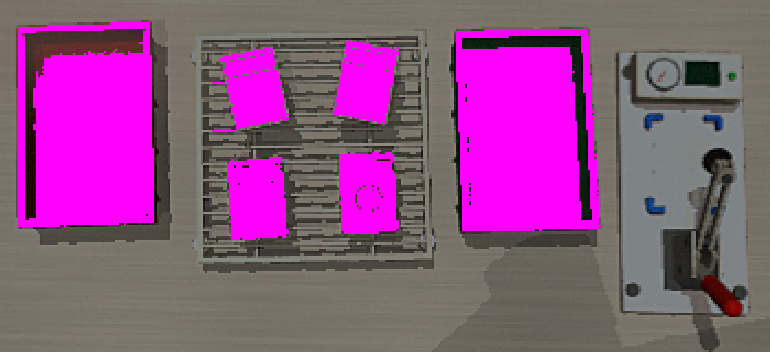

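```bash
cat > c.py <<'E'
from h import *
d=cap("top"); s=cap("scene")
T=lambda a,b:tri(d,np.array(a)/3.6+[390,170],s,np.array(b)/3.6+[130,130])
for nm,a,b in [("tip",(483,500),(321,67)),("base",(437,460),(313,152))]:
    P,e=T(a,b);print(nm,P.round(1),"gap",round(e,1))
hsv=cv2.cvtColor(d["bgr"],cv2.COLOR_BGR2HSV);H,S,V=[hsv[...,i].astype(int) for i in range(3)]
wh=(((S<40)&(V>112))|((H>45)&(H<80)&(S>90)&(V>40))).astype(np.uint8)
print("V lid b",V[200:222,357].tolist())
for box in [(286,186,325,232),(338,184,376,230)]:
    m=np.zeros_like(wh);x0,y0,x1,y1=box;m[y0:y1,x0:x1]=wh[y0:y1,x0:x1]
    m=cv2.morphologyEx(cv2.resize(m*255,None,fx=4,fy=4),cv2.MORPH_OPEN,np.ones((25,25),np.uint8));m=(m>127).astype(np.uint8)
    ct=max(cv2.findContours(m,cv2.RETR_EXTERNAL,cv2.CHAIN_APPROX_NONE)[0],key=cv2.contourArea)[:,0,:]
    print(cv2.minAreaRect(onz(d,(ct+.5)/4-.5,72)[:,:2].astype(np.float32)))
# bottle cap
print("cap top at 155:",onz(d,[[134.6,206]],155).round(0))
P,e=tri(d,[134.6,206],s,[511.5,324]);print("cap tri",P.round(0),round(e,1))
# nest expected points into scene and top for check
c=np.array([553.1,-350,12]);
print(proj(d,[c+[64,0,30],c+[114,0,30]]).round(1).tolist())
E
python3 c.py
```

```text
tip [ 400.8 -351.1  139. ] gap 4.0
base [ 425.9 -347.6   81.1] gap 2.6
V lid b [142, 131, 127, 129, 129, 129, 130, 130, 129, 129, 130, 131, 129, 129, 128, 130, 128, 131, 130, 128, 130, 129]
((603.1127319335938, 95.22587585449219), (55.59626388549805, 55.91185760498047), 13.316031455993652)
((619.1295166015625, -12.848173141479492), (70.0694580078125, 55.3874397277832), 0.28932327032089233)
cap top at 155: [[597. 443. 155.]]
cap tri [597. 445. 153.] 1.6
[[502.9, 214.2], [502.3, 192.6]]
```

arm_command(
  increments=[
    [0.035,-0.027,0,0,0,0.1],
    [0.07,-0.054,0.01,0,0,0.2],
    [0.105,-0.081,0.02,0,0,0.34],
    [0.14,-0.108,0.03,0,0,0.34],
    [0.175,-0.135,0.04,0,0,0.34],
    [0.21,-0.163,0.05,0,0,0.34],
    [0.245,-0.19,0.055,0,0,0.34],
    [0.26,-0.202,0.058,0,0,0.34],
    [0.268,-0.209,0.058,0,0,0.34],
    [0.268,-0.209,0.058,0,0,0.34],
    [0.268,-0.209,0.058,0,0,0.34],
  ],
  grip=0.088,
)

```text
time: 1.55
tcp_pos: [407.9, -350.9, 181.2]
tcp_rot: [3.14, -0.0, -0.0]
contact_force: [0.8, 0.1, 0.7]
grip_width: 88.2
```

```bash
python3 - <<'E'
from h import *
w=cap("wrist");cv2.imwrite("pics/w1.png",w["bgr"]);st=monitor.state();print(st["time"],st["tcp_pos"],st["tcp_rot"],st["qpos"])
s=cap("scene");cv2.imwrite("pics/s1.png",cv2.resize(s["bgr"][90:290,90:330],None,fx=3,fy=3))
E
```

```text
1.6 [ 407.76448857 -351.18374245  181.16165181] [ 3.14058213e+00 -3.85528333e-04 -1.03721412e-03] [-7.56972712e-01  4.93269341e-02  1.96011781e+00 -5.20296833e-04
  1.13117425e+00  8.15082231e-01]
```

View pics/w1.png

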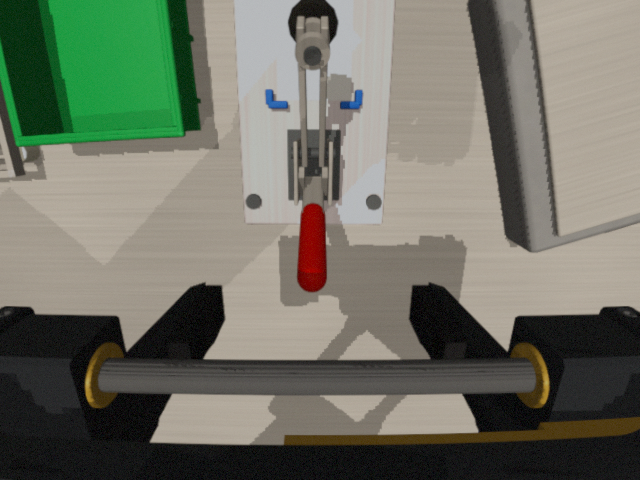

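View pics/s1.png

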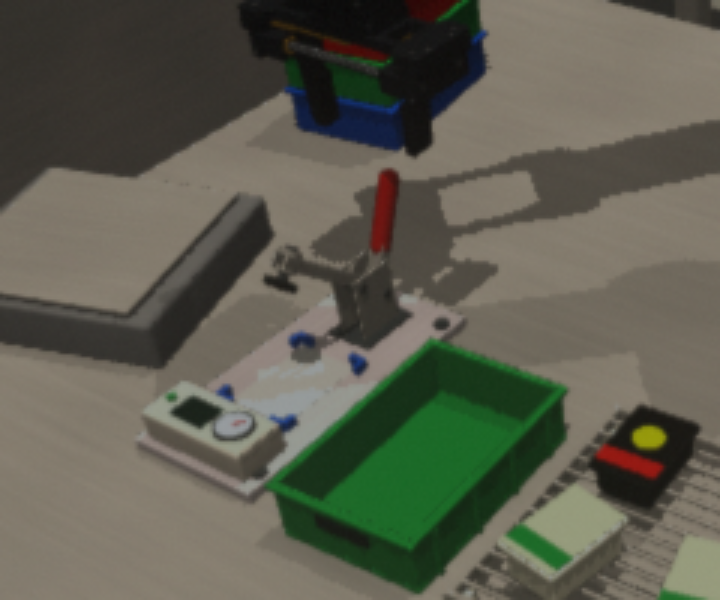

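```bash
python3 - <<'E'
from h import *
w=cap("wrist");hsv=cv2.cvtColor(w["bgr"],cv2.COLOR_BGR2HSV);H,S,V=[hsv[...,i].astype(int) for i in range(3)]
b=((H>100)&(H<130)&(S>130)&(V>60)).astype(np.uint8);b[:60]=0;b[130:]=0
for c in cv2.findContours(b,cv2.RETR_EXTERNAL,cv2.CHAIN_APPROX_NONE)[0]:
    x,y,ww,h=cv2.boundingRect(c)
    if ww*h>40: print((x,y,ww,h),"outer-lower corners z22:",onz(w,[[x,y+h],[x+ww,y+h]],22).round(1).tolist())
print("tip",onz(w,[[312,280]],143).round(1),"base",onz(w,[[313,210]],104).round(1))
print("plate",onz(w,[[246,223],[383,222]],12).round(1).tolist())
print("arm end",onz(w,[[313,50]],127).round(1))
print(w["extrinsics"][:3,3])
E
```

```text
(340, 90, 22, 18) outer-lower corners z22: [[498.7, -368.3, 22.0], [498.8, -386.5, 22.0]]
(265, 90, 22, 18) outer-lower corners z22: [[498.9, -306.4, 22.0], [498.8, -324.6, 22.0]]
tip [[ 400.2 -346.3  143. ]] base [[ 432.2 -346.6  104. ]]
plate [[397.4, -282.7, 12.0], [398.3, -411.0, 12.0]]
arm end [[ 523.2 -347.3  127. ]]
[ 486.17941296 -349.18759188  326.55445108]
```

arm_command(
  increments=[
    [-0.001,-0.002,0.025,0,0,0],
    [-0.002,-0.0027,0.05,0,0,0],
    [-0.002,-0.0027,0.065,0,0,0],
    [-0.002,-0.0027,0.072,0,0,0],
    [-0.002,-0.0027,0.072,0,0,0],
  ],
)

```text
time: 2.2
tcp_pos: [405.3, -347.3, 107.7]
tcp_rot: [-3.14, 0.001, -0.001]
contact_force: [-0.4, 0.6, 0.4]
grip_width: 88.2
```

arm_command(
  increments=[
    [0,0,0,0,0,0],
    [0,0,0,0,0,0],
    [0,0,0,0,0,0],
    [0,0,0,0,0,0],
    [0,0,0,0,0,0],
    [0,0,0,0,0,0],
    [0,0,0,0,0,0],
  ],
  grip=0.0,
)

```text
time: 2.9
tcp_pos: [406.0, -347.3, 108.8]
tcp_rot: [3.142, -0.0, -0.0]
contact_force: [0.3, -0.3, -0.6]
grip_width: 34.4
```

```bash
python3 - <<'E'
from h import *
w=cap("wrist");cv2.imwrite("pics/w2.png",w["bgr"]);st=monitor.state();print(st)
E
```

```text
{'time': 2.95, 'qpos': array([-7.54234752e-01,  1.18779458e-01,  2.03149661e+00, -2.83357333e-05,
        9.91325131e-01,  8.16704342e-01]), 'dq': array([-0.00031176,  0.00170164,  0.00077316,  0.00046801, -0.00111148,
       -0.00057571]), 'effort': array([ 3.95972194e-03, -3.79215682e+01, -3.13252544e+01,  5.33584622e-02,
       -4.63330408e-02,  1.69087966e-04]), 'tcp_pos': array([ 405.98010341, -347.27877691,  108.7022946 ]), 'tcp_rot': array([ 3.14158122e+00,  2.24583381e-05, -1.27251201e-04]), 'contact_force': array([-0.70000228, -0.22043158,  1.10857256]), 'torque': array([-0.01339727, -0.02100301,  0.03654561]), 'grip_width': 30.314626883784758}
```

View pics/w2.png

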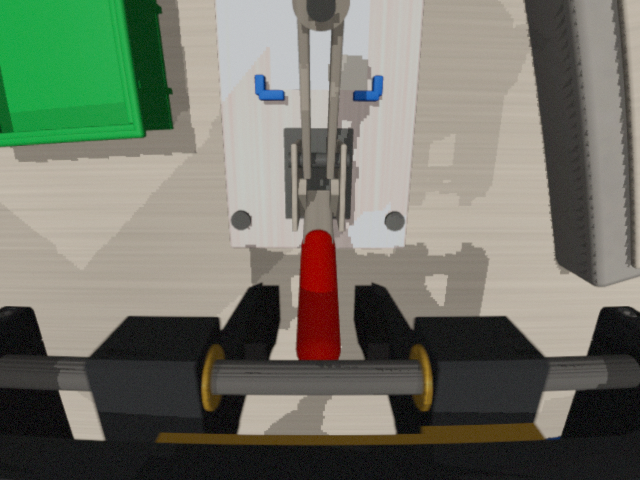

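arm_command(
  increments=[
    [0,0,0,0,0,0],
    [0,0,0,0,0,0],
    [0,0,0,0,0,0],
    [0,0,0,0,0,0],
  ],
)

```text
time: 3.35
tcp_pos: [406.0, -347.8, 108.7]
tcp_rot: [3.141, -0.0, -0.0]
contact_force: [-0.9, -2.4, -1.8]
grip_width: 16.7
```

arm_command(
  increments=[
    [-0.004,0,0.002,0,0,0],
    [-0.009,0,0.004,0,0,0],
    [-0.016,0,0.009,0,0,0],
    [-0.023,0,0.014,0,0,0],
    [-0.03,0,0.02,0,0,0],
    [-0.036,0,0.027,0,0,0],
    [-0.039,0,0.031,0,0,0],
    [-0.039,0,0.031,0,0,0],
    [-0.039,0,0.031,0,0,0],
  ],
)

```text
time: 4.25
tcp_pos: [368.3, -347.8, 79.2]
tcp_rot: [3.141, -0.003, -0.001]
contact_force: [4.2, 2.8, 9.6]
grip_width: 16.8
```

```bash
python3 - <<'E'
from h import *
w=cap("wrist");cv2.imwrite("pics/w3.png",w["bgr"]);st=monitor.state();print(st["tcp_pos"],st["contact_force"],st["grip_width"],st["torque"])
s=cap("scene");cv2.imwrite("pics/s3.png",cv2.resize(s["bgr"][90:290,90:330],None,fx=3,fy=3))
E
```

```text
[ 368.2957366  -347.74345639   79.17662506] [ 4.71082658  3.87704133 11.15069313] 16.699447468126248 [ 0.53477942 -0.7856935  -0.0287764 ]
```

View pics/s3.png

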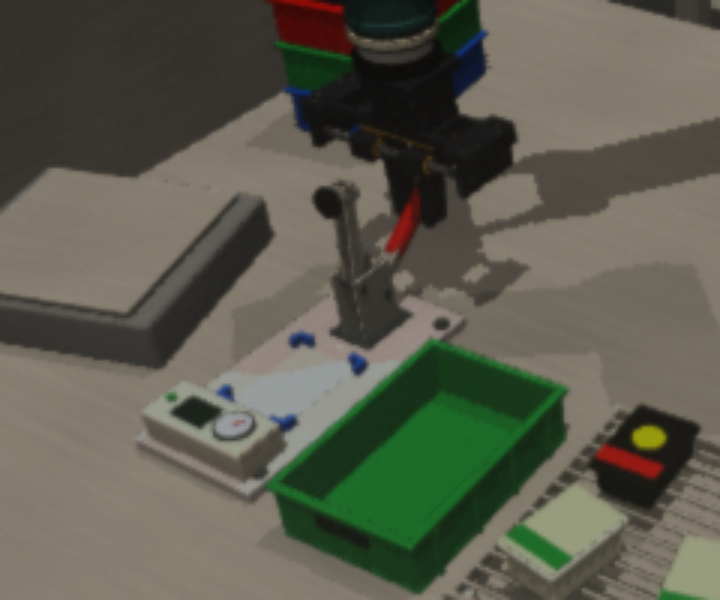

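arm_command(
  increments=[
    [0,0,0,0,0,0],
    [0,0,0,0,0,0],
    [0,0,0,0,0,0],
    [0,0,0,0,0,0],
    [0,0,-0.015,0,0,0],
    [0,0,-0.04,0,0,0],
    [0,0,-0.07,0,0,0],
    [0,0,-0.11,0,0,0],
    [0,0,-0.15,0,0,0],
    [0,0,-0.15,0,0,0],
  ],
  grip=0.088,
)

```text
time: 5.35
tcp_pos: [369.4, -350.1, 234.1]
tcp_rot: [3.134, -0.007, -0.0]
contact_force: [0.5, -0.7, 0.6]
grip_width: 87.9
```

arm_command(
  increments=[
    [0.01,-0.04,0,0,0,0],
    [0.02,-0.085,0,0,0,0],
    [0.03,-0.13,0,0,0,0],
    [0.04,-0.175,0,0,0,0],
    [0.05,-0.22,0,0,0,0],
    [0.06,-0.265,0,0,0,0],
    [0.065,-0.31,0,0,0,0],
    [0.07,-0.355,0,0,0,0],
    [0.07,-0.38,0,0,0,0],
    [0.07,-0.388,0,0,0,0],
    [0.07,-0.388,0,0,0,0],
    [0.07,-0.388,0,0,0,0],
  ],
)

```text
time: 6.55
tcp_pos: [436.7, 39.8, 227.1]
tcp_rot: [3.141, 0.001, -0.0]
contact_force: [-0.7, -0.7, -0.5]
grip_width: 87.8
```

```bash
python3 - <<'E'
from h import *
w=cap("wrist");cv2.imwrite("pics/w4.png",w["bgr"]);st=monitor.state();print(st["tcp_pos"],st["tcp_rot"],st["contact_force"],st["grip_width"],st["qpos"])
E
```

```text
[436.87397026  39.54308517 227.2702636 ] [ 3.14094436e+00  7.46622201e-04 -1.24818027e-03] [-0.5359954   0.0880134  -0.46343038] 87.7146793107248 [ 3.39563828e-02 -1.88919642e-01  2.09410766e+00 -6.57888469e-04
  1.23717368e+00  1.60621632e+00]
```

View pics/w4.png

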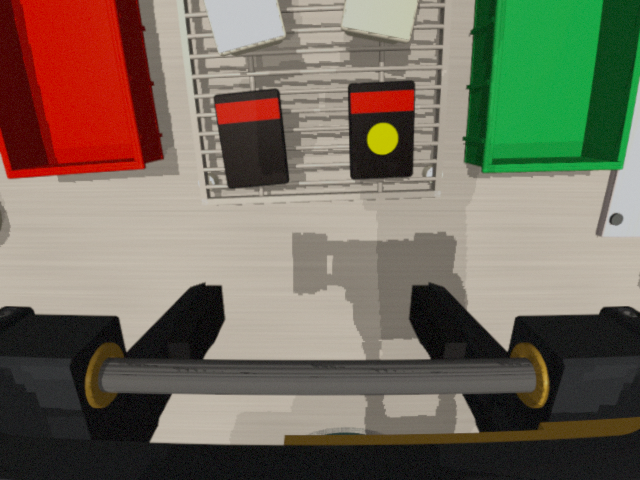

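```bash
cat > wr.py <<'E'
from h import *
def wrect(w,m,box,z,name):
    mm=np.zeros(m.shape,np.uint8);x0,y0,x1,y1=box;mm[y0:y1,x0:x1]=m[y0:y1,x0:x1]
    mm=cv2.morphologyEx(mm,cv2.MORPH_OPEN,np.ones((7,7),np.uint8))
    ct=max(cv2.findContours(mm,cv2.RETR_EXTERNAL,cv2.CHAIN_APPROX_NONE)[0],key=cv2.contourArea)[:,0,:]
    (cx,cy),(a,b),t=cv2.minAreaRect(onz(w,ct,z)[:,:2].astype(np.float32))
    if a<b:a,b,t=b,a,t+90
    t=(t+90)%180-90
    print(name,"c",round(cx,1),round(cy,1),"LxW",round(a,1),round(b,1),"yaw deg",round(t,2)); return cx,cy,t
def masks(w):
    hsv=cv2.cvtColor(w["bgr"],cv2.COLOR_BGR2HSV);H,S,V=[hsv[...,i].astype(int) for i in range(3)]
    red=((H<8)|(H>172))&(S>150)&(V>60);yel=(H>22)&(H<35)&(S>150)&(V>100);grn=(H>45)&(H<80)&(S>90)&(V>40)
    return H,S,V,red,yel,grn
if __name__=="__main__":
    w=cap("wrist");H,S,V,red,yel,grn=masks(w);blk=(V<50)|red|yel
    wrect(w,blk,(335,70,425,192),66,"sample");wrect(w,blk,(208,78,298,200),66,"black")
    st=monitor.state();print("cam-tcp",w["extrinsics"][:3,3]-st["tcp_pos"],w["extrinsics"][:3,:3].round(4).tolist())
    # finger tips inner
    print("fingers at tip z:",onz(w,[[222,286],[413,286]],st["tcp_pos"][2]).round(1).tolist())
E
python3 wr.py
```

```text
sample c 509.2 -12.4 LxW 78.2 53.9 yaw deg 2.96
black c 489.6 95.9 LxW 54.1 53.0 yaw deg -84.67
cam-tcp [ 78.57621661   2.17292864 145.20381914] [[-0.0012, -0.9512, -0.3086], [-1.0, 0.0009, 0.0011], [-0.0008, 0.3086, -0.9512]]
fingers at tip z: [[444.3, 85.4, 227.4], [444.2, -2.6, 227.4]]
```

arm_command(
  increments=[
    [0.025,0.018,0.03,0,0,-0.02],
    [0.045,0.034,0.06,0,0,-0.04],
    [0.062,0.046,0.09,0,0,-0.053],
    [0.071,0.053,0.115,0,0,-0.053],
    [0.073,0.0535,0.137,0,0,-0.053],
    [0.073,0.0535,0.16,0,0,-0.053],
    [0.073,0.0535,0.175,0,0,-0.053],
    [0.073,0.0535,0.184,0,0,-0.053],
    [0.073,0.0535,0.184,0,0,-0.053],
    [0.073,0.0535,0.184,0,0,-0.053],
  ],
)

```text
time: 7.65
tcp_pos: [510.5, -13.5, 44.2]
tcp_rot: [3.141, -0.001, 0.052]
contact_force: [-0.5, 0.9, -0.3]
grip_width: 87.9
```

```bash
python3 - <<'E'
from h import *
w=cap("wrist");cv2.imwrite("pics/w5.png",w["bgr"]);st=monitor.state();print(st["tcp_pos"],st["tcp_rot"],st["contact_force"],st["grip_width"])
s=cap("scene");cv2.imwrite("pics/s5.png",cv2.resize(s["bgr"][180:340,210:410],None,fx=3.5,fy=3.5))
E
```

```text
[510.89301582 -13.31603834  44.64192083] [ 3.14133287e+00 -1.59227175e-03  5.21897570e-02] [-0.46489153  0.03099971 -0.12400474] 88.30539428752147
```

View pics/w5.png

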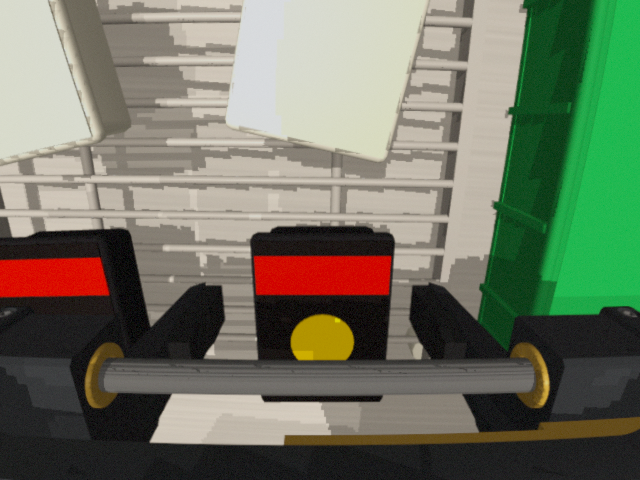

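View pics/s5.png

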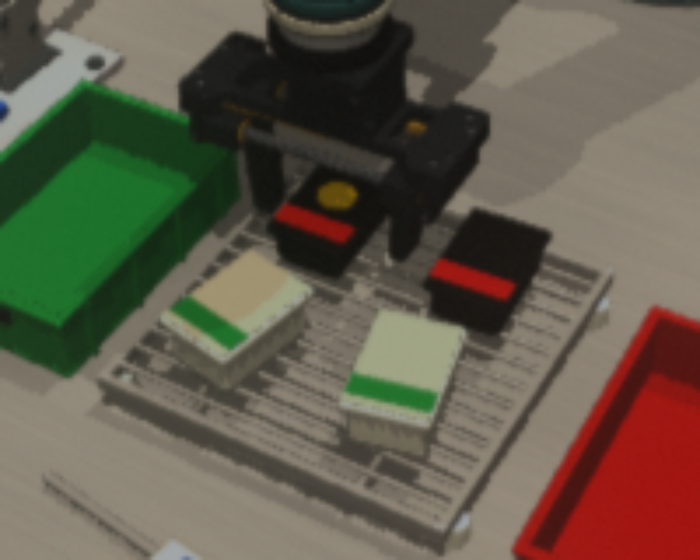

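arm_command(
  increments=[
    [0,0.002,0.0015,0,0,0],
    [0,0.002,0.0015,0,0,0],
    [0,0.002,0.0015,0,0,0],
    [0,0.002,0.0015,0,0,0],
    [0,0.002,0.0015,0,0,0],
    [0,0.002,0.0015,0,0,0],
    [0,0.002,0.0015,0,0,0],
    [0,0.002,0.0015,0,0,0],
  ],
  grip=0.03,
)

```text
time: 8.55
tcp_pos: [510.3, -14.8, 42.4]
tcp_rot: [3.142, -0.0, 0.053]
contact_force: [-0.5, -0.4, 1.6]
grip_width: 55.3
```

arm_command(
  increments=[
    [0,0,-0.005,0,0,0],
    [0,0,-0.02,0,0,0],
    [0,0,-0.045,0,0,0],
    [0,0,-0.075,0,0,0],
    [0,0,-0.1,0,0,0],
    [0,0,-0.1,0,0,0],
  ],
)

```text
time: 9.15
tcp_pos: [513.1, -15.0, 146.1]
tcp_rot: [3.141, -0.008, 0.053]
contact_force: [0.7, 0.1, -0.3]
grip_width: 55.2
```

```bash
python3 - <<'E'
from h import *
w=cap("wrist");cv2.imwrite("pics/w6.png",w["bgr"]);st=monitor.state();print(st["tcp_pos"],st["tcp_rot"],st["contact_force"],st["grip_width"])
s=cap("scene");cv2.imwrite("pics/s6.png",cv2.resize(s["bgr"][150:310,190:390],None,fx=3,fy=3))
E
```

```text
[511.62793209 -14.9347801  143.84018059] [ 3.14108971 -0.00419452  0.05279163] [-0.73932081 -0.1521266  -1.1636573 ] 55.17619764501466
```

View pics/w6.png

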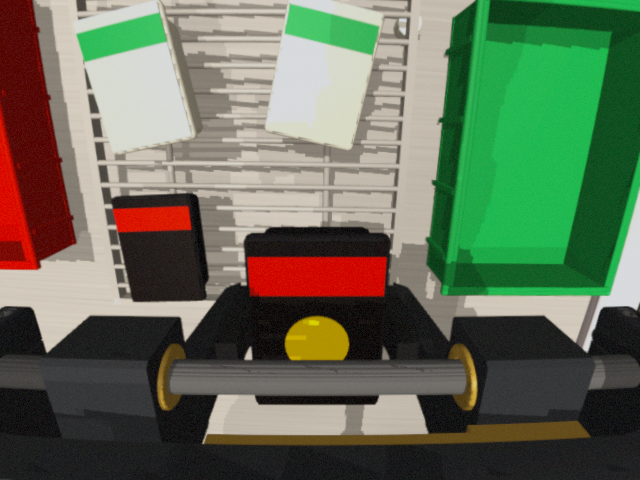

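View pics/s6.png

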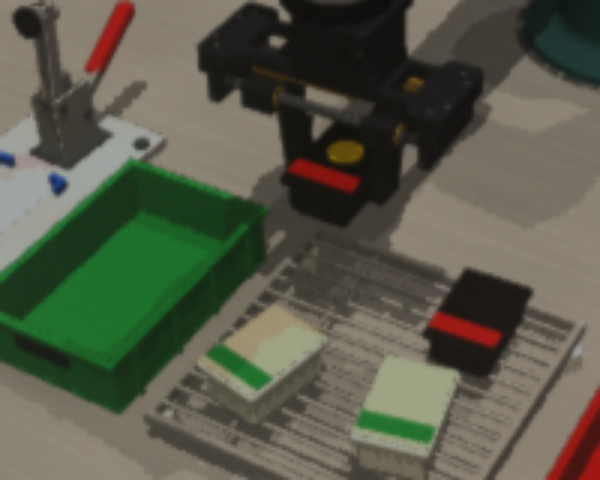

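```bash
cat > wh.py <<'E'
from wr import *
def whites(w,boxes):
    H,S,V,red,yel,grn=masks(w)
    m=((S<45)&(V>185))|grn
    cv2.imwrite("pics/wm.png",(m*255).astype(np.uint8))
    for n,b in boxes.items(): wrect(w,m,b,72,n)
if __name__=="__main__":
    w=cap("wrist"); whites(w,{"white_a":(60,0,200,160),"white_b":(255,0,390,155)})
    H,S,V,red,yel,grn=masks(w); wrect(w,(V<50)|red,(105,188,200,306),66,"black")
E
python3 wh.py
```

```text
white_a c 607.5 107.2 LxW 89.1 77.5 yaw deg 3.28
white_b c 621.6 -3.4 LxW 77.7 67.4 yaw deg -9.56
black c 503.5 94.4 LxW 77.1 59.9 yaw deg 5.21
```

arm_command(
  increments=[
    [0.006,0.025,0,0,0,0.01],
    [0.01,0.07,0,0,0,0.02],
    [0.015,0.115,0,0,0,0.03],
    [0.02,0.16,0,0,0,0.04],
    [0.023,0.205,0,0,0,0.05],
    [0.023,0.25,0,0,0,0.058],
    [0.023,0.29,0,0,0,0.058],
    [0.023,0.32,0.005,0,0,0.058],
    [0.023,0.333,0.015,0,0,0.058],
    [0.023,0.3355,0.03,0,0,0.058],
    [0.023,0.3355,0.034,0,0,0.058],
    [0.023,0.3355,0.034,0,0,0.058],
  ],
)

```text
time: 10.5
tcp_pos: [549.3, -346.0, 105.3]
tcp_rot: [-3.138, 0.004, -0.004]
contact_force: [0.1, -0.7, -1.3]
grip_width: 55.2
```

```bash
python3 - <<'E'
from h import *
w=cap("wrist");cv2.imwrite("pics/w7.png",w["bgr"]);st=monitor.state();print(st["tcp_pos"],st["tcp_rot"],st["contact_force"],st["grip_width"])
s=cap("scene");cv2.imwrite("pics/s7.png",cv2.resize(s["bgr"][100:270,100:300],None,fx=3,fy=3))
hsv=cv2.cvtColor(w["bgr"],cv2.COLOR_BGR2HSV);H,S,V=[hsv[...,i].astype(int) for i in range(3)]
b=((H>100)&(H<130)&(S>130)&(V>60)).astype(np.uint8)
for c in cv2.findContours(b,cv2.RETR_EXTERNAL,cv2.CHAIN_APPROX_NONE)[0]:
    x,y,ww,h=cv2.boundingRect(c)
    if ww*h>100: print((x,y,ww,h),onz(w,[[x,y],[x+ww,y]],22).round(1).tolist())
print("cam",w["extrinsics"][:3,3])
E
```

```text
[ 550.13297449 -346.43882226  106.64586721] [-3.13947054e+00  2.44239290e-03 -3.71893133e-03] [-0.89330735 -1.06384389 -1.01311449] 55.45899571959159
(356, 163, 26, 23) [[603.1, -368.9, 22.0], [603.1, -385.8, 22.0]]
(262, 163, 27, 22) [[603.3, -308.2, 22.0], [603.2, -325.7, 22.0]]
cam [ 628.51526657 -344.72912132  250.38479987]
```

View pics/w7.png

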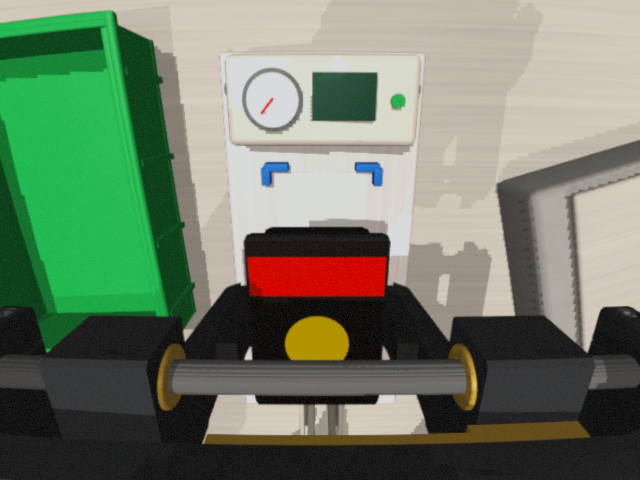

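View pics/s7.png

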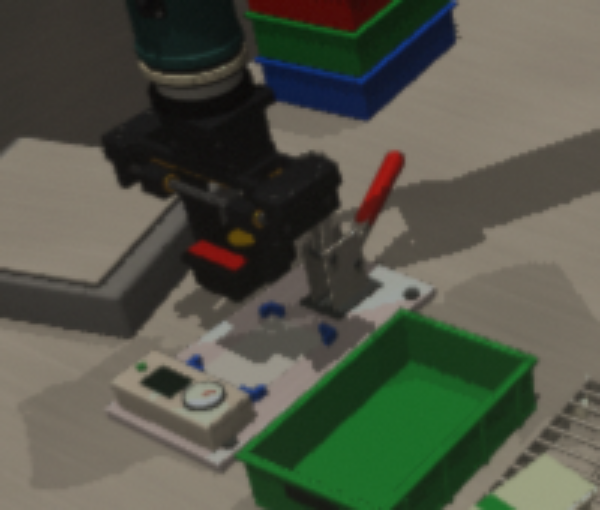

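arm_command(
  increments=[
    [0.001,0.002,0.015,0,0,0],
    [0.0015,0.0023,0.035,0,0,0],
    [0.0015,0.0023,0.055,0,0,0],
    [0.0015,0.0023,0.07,0,0,0],
    [0.0015,0.0023,0.077,0,0,0],
    [0.0015,0.0023,0.077,0,0,0],
    [0.0015,0.0023,0.077,0,0,0],
  ],
)

```text
time: 11.3
tcp_pos: [552.8, -351.2, 31.7]
tcp_rot: [3.141, -0.001, -0.005]
contact_force: [0.3, -0.2, -1.4]
grip_width: 55.3
```

```bash
python3 - <<'E'
from h import *
w=cap("wrist");cv2.imwrite("pics/w8.png",w["bgr"]);st=monitor.state();print(st["tcp_pos"],st["tcp_rot"],st["contact_force"],st["grip_width"])
E
```

```text
[ 553.1365105  -351.46268194   32.22635841] [ 3.14058451e+00 -1.52762707e-03 -5.17320008e-03] [ 0.14109559  0.00442853 -1.26296829] 54.657828214325875
```

View pics/w8.png

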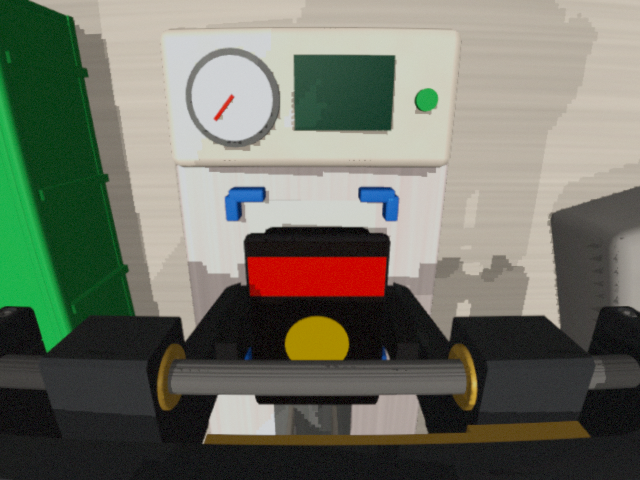

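arm_command(
  increments=[
    [-0.0016,-0.0024,0.003,0,0,0],
    [-0.0016,-0.0024,0.006,0,0,0],
    [-0.0016,-0.0024,0.0075,0,0,0],
    [-0.0016,-0.0024,0.0075,0,0,0],
    [-0.0016,-0.0024,0.0075,0,0,0],
  ],
)

```text
time: 11.85
tcp_pos: [550.8, -348.5, 24.4]
tcp_rot: [-3.142, -0.0, -0.005]
contact_force: [-1.9, 2.2, 4.4]
grip_width: 55.0
```

```bash
python3 - <<'E'
from h import *
w=cap("wrist");cv2.imwrite("pics/w9.png",w["bgr"]);st=monitor.state();print(st["tcp_pos"],st["tcp_rot"],st["contact_force"],st["grip_width"])
s=cap("scene");cv2.imwrite("pics/s9.png",cv2.resize(s["bgr"][100:270,100:300],None,fx=3,fy=3))
E
```

```text
[ 550.77967206 -348.56889775   24.40145298] [-3.14157223e+00 -8.83067262e-05 -5.27300772e-03] [-3.42598287  1.59416921  6.04587294] 55.11532410433495
```

View pics/w9.png

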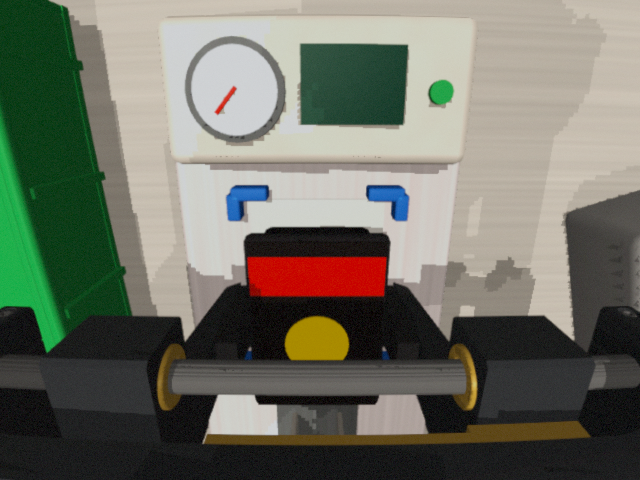

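View pics/s9.png

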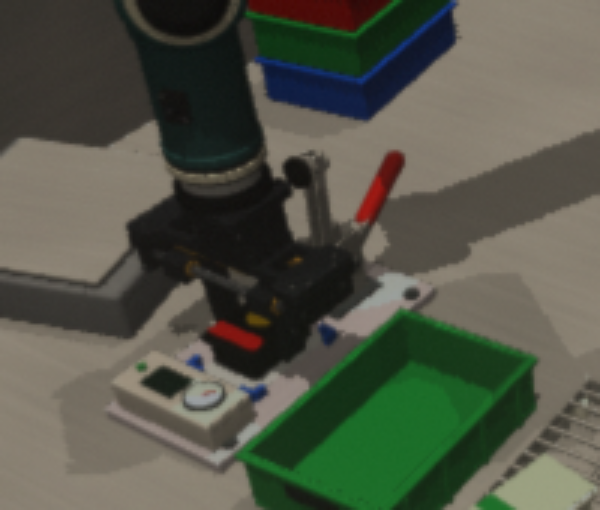

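arm_command(
  increments=[
    [0,0,0,0,0,0],
    [0,0,0,0,0,0],
    [0,0,0,0,0,0],
    [0,0,-0.002,0,0,0],
    [0,0,-0.01,0,0,0],
    [0,0,-0.03,0,0,0],
    [0,0,-0.06,0,0,0],
    [0,0,-0.1,0,0,0],
    [0,0,-0.14,0,0,0],
    [0,0,-0.175,0,0,0],
    [0,0,-0.175,0,0,0],
  ],
  grip=0.082,
)

```text
time: 13.05
tcp_pos: [554.3, -351.0, 207.0]
tcp_rot: [3.134, -0.011, -0.005]
contact_force: [0.2, -0.2, 0.7]
grip_width: 81.8
```

```bash
python3 - <<'E'
from h import *
w=cap("wrist");cv2.imwrite("pics/w10.png",w["bgr"]);st=monitor.state();print(st["tcp_pos"],st["tcp_rot"],st["contact_force"],st["grip_width"])
s=cap("scene");cv2.imwrite("pics/s10.png",cv2.resize(s["bgr"][100:270,100:300],None,fx=3,fy=3))
t=cap("top");cv2.imwrite("pics/t10.png",cv2.resize(t["bgr"][170:330,390:550],None,fx=3.5,fy=3.5))
E
```

```text
[ 552.86219452 -350.0280781   203.62161227] [ 3.13689994 -0.00688543 -0.00516657] [-0.08095907  0.31920976 -0.17308967] 82.04588789557329
```

View pics/w10.png

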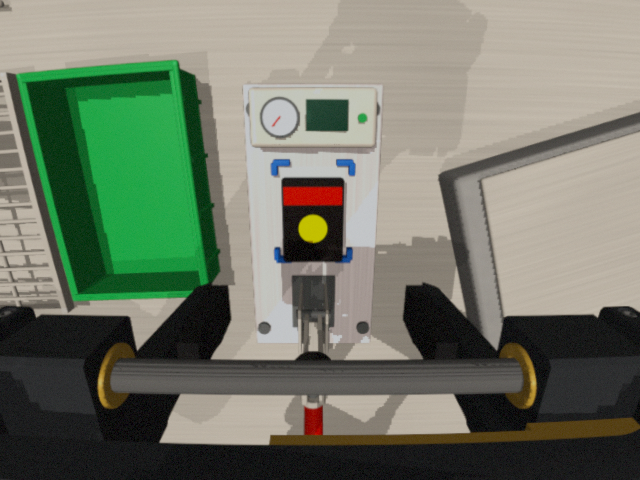

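View pics/s10.png

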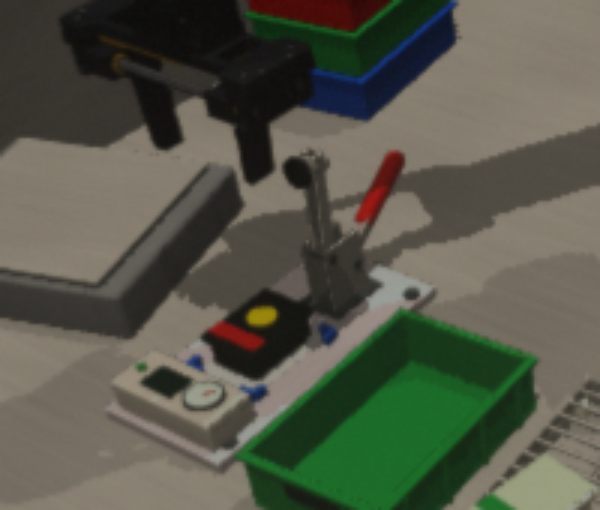

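```bash
python3 - <<'E'
from wr import *
w=cap("wrist");H,S,V,red,yel,grn=masks(w)
wrect(w,(V<50)|red|yel,(276,174,350,265),48,"sample in nest")
b=((H>100)&(H<130)&(S>130)&(V>60)).astype(np.uint8)
P=[]
for c in cv2.findContours(b,cv2.RETR_EXTERNAL,cv2.CHAIN_APPROX_NONE)[0]:
    x,y,ww,h=cv2.boundingRect(c)
    if ww*h>60 and 150<y<280: print((x,y,ww,h),onz(w,[[x,y],[x+ww,y+h]],22).round(1).tolist())
st=monitor.state();print(st["tcp_pos"],st["tcp_rot"])
E
```

```text
sample in nest c 550.2 -345.9 LxW 76.1 53.8 yaw deg -0.28
(344, 245, 13, 15) [[515.5, -372.4, 22.0], [499.6, -385.6, 22.0]]
(277, 245, 14, 15) [[515.8, -306.9, 22.0], [499.9, -320.2, 22.0]]
(342, 154, 19, 16) [[602.6, -369.0, 22.0], [588.2, -386.7, 22.0]]
(274, 154, 19, 16) [[602.9, -307.6, 22.0], [588.4, -324.4, 22.0]]
[ 549.84896607 -347.95495327  197.26899365] [-3.14021355e+00  2.01123261e-03 -5.19197401e-03]
```

arm_command(
  increments=[
    [-0.015,0,-0.01,0,0,0],
    [-0.055,0,-0.01,0,0,0],
    [-0.1,0,-0.01,0,0,0],
    [-0.14,0,-0.01,0,0,-0.005],
    [-0.17,0.0008,0,0,0,-0.005],
    [-0.181,0.0008,0.015,0,0,-0.005],
    [-0.1815,0.0008,0.045,0,0,-0.005],
    [-0.1815,0.0008,0.075,0,0,-0.005],
    [-0.1815,0.0008,0.1,0,0,-0.005],
    [-0.1815,0.0008,0.115,0,0,-0.005],
    [-0.1815,0.0008,0.118,0,0,-0.005],
    [-0.1815,0.0008,0.118,0,0,-0.005],
  ],
  grip=0.088,
)

```text
time: 14.45
tcp_pos: [368.1, -347.3, 78.9]
tcp_rot: [-3.139, 0.003, -0.0]
contact_force: [-0.2, 0.1, 0.8]
grip_width: 88.2
```

```bash
python3 - <<'E'
from h import *
w=cap("wrist");cv2.imwrite("pics/w11.png",w["bgr"]);st=monitor.state();print(st["tcp_pos"],st["tcp_rot"],st["contact_force"],st["grip_width"])
s=cap("scene");cv2.imwrite("pics/s11.png",cv2.resize(s["bgr"][100:270,100:300],None,fx=3,fy=3))
E
```

```text
[ 368.85124315 -348.02334391   80.11903444] [-3.14040746e+00  1.14657297e-03 -2.10570663e-04] [-0.13709884  0.29081179  0.20816882] 87.87215445028926
```

View pics/s11.png

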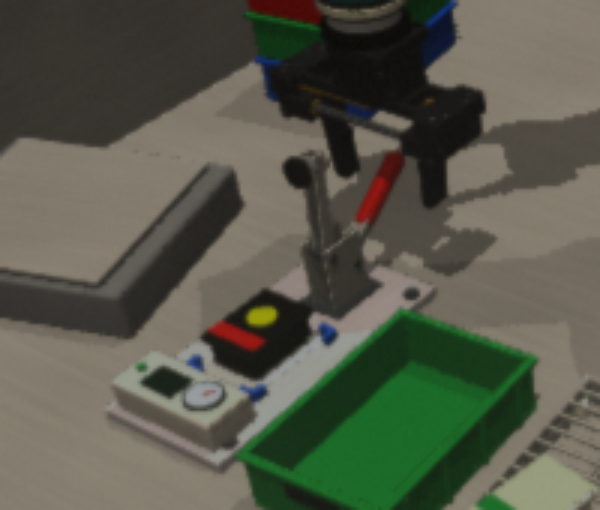

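View pics/w11.png

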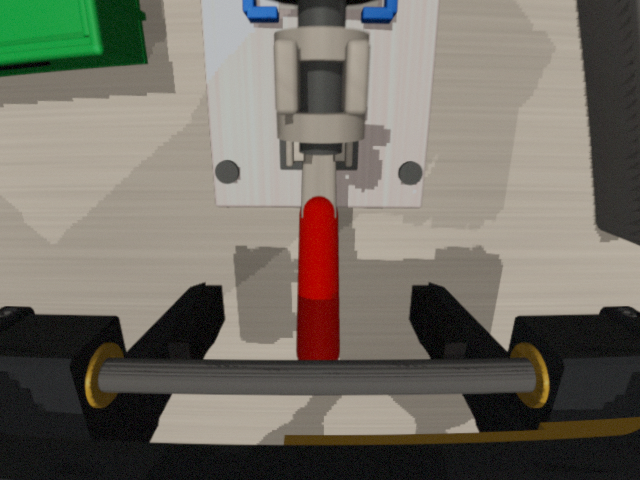

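arm_command(
  increments=[
    [0,0,0,0,0,0],
    [0,0,0,0,0,0],
    [0,0,0,0,0,0],
    [0,0,0,0,0,0],
    [0,0,0,0,0,0],
    [0,0,0,0,0,0],
    [0,0,0,0,0,0],
    [0,0,0,0,0,0],
    [0,0,0,0,0,0],
    [0,0,0,0,0,0],
    [0,0,0,0,0,0],
  ],
  grip=0.0,
)

```text
time: 15.65
tcp_pos: [369.1, -347.7, 80.6]
tcp_rot: [-3.14, 0.0, -0.0]
contact_force: [0.1, 3.0, 1.9]
grip_width: 17.2
```

arm_command(
  increments=[
    [0.003,0,-0.004,0,0,0],
    [0.008,0,-0.01,0,0,0],
    [0.013,0,-0.0145,0,0,0],
    [0.018,0,-0.0187,0,0,0],
    [0.0235,0,-0.0225,0,0,0],
    [0.0294,0,-0.0259,0,0,0],
    [0.0355,0,-0.0289,0,0,0],
    [0.0416,0,-0.0314,0,0,0],
    [0.048,0,-0.0335,0,0,0],
    [0.0544,0,-0.035,0,0,0],
    [0.06,0,-0.0359,0,0,0],
    [0.0632,0,-0.0364,0,0,0],
  ],
)

```text
time: 16.85
tcp_pos: [432.9, -348.1, 117.1]
tcp_rot: [-3.141, 0.0, 0.0]
contact_force: [-3.4, 2.8, -5.3]
grip_width: 16.8
```

```bash
python3 - <<'E'
from h import *
w=cap("wrist");cv2.imwrite("pics/w12.png",w["bgr"]);st=monitor.state();print(st["tcp_pos"],st["tcp_rot"],st["contact_force"],st["grip_width"])
s=cap("scene");cv2.imwrite("pics/s12.png",cv2.resize(s["bgr"][100:270,100:300],None,fx=3,fy=3))
E
```

```text
[ 433.32819792 -348.09928147  117.17312834] [-3.14097891e+00 -1.85536996e-04 -5.82835671e-05] [-2.58825384  3.27242647 -4.56411591] 17.234067283823002
```

View pics/s12.png

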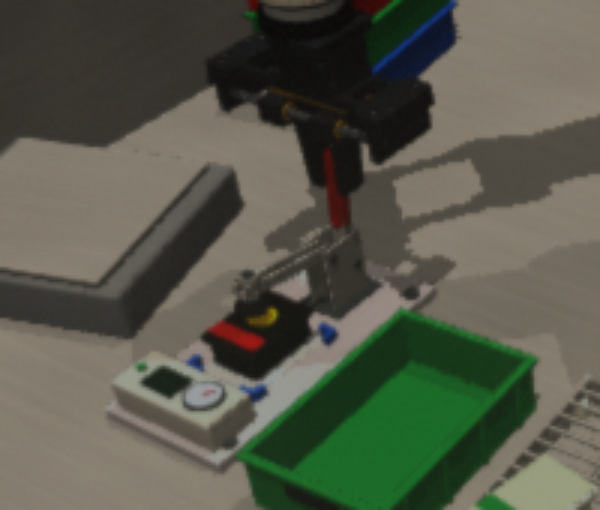

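arm_command(
  increments=[
    [0.003,0,0,0,0,0],
    [0.006,0,0,0,0,0],
    [0.009,0,0.0005,0,0,0],
    [0.009,0,0.0005,0,0,0],
    [0.009,0,0.0005,0,0,0],
  ],
)

```text
time: 17.45
tcp_pos: [441.2, -348.2, 117.5]
tcp_rot: [-3.141, 0.001, -0.0]
contact_force: [-6.6, 5.6, 0.9]
grip_width: 17.2
```

arm_command(
  increments=[
    [0.002,0,0,0,0,0],
    [0.003,0,0,0,0,0],
    [0.003,0,0,0,0,0],
  ],
)

```text
time: 17.75
tcp_pos: [441.4, -348.1, 117.4]
tcp_rot: [-3.14, 0.007, 0.001]
contact_force: [-16.0, 3.9, 6.4]
grip_width: 17.0
```

```bash
python3 - <<'E'
from h import *
w=cap("wrist");cv2.imwrite("pics/w13.png",w["bgr"]);st=monitor.state();print(st["tcp_pos"],st["tcp_rot"],st["contact_force"],st["grip_width"])
s=cap("scene");cv2.imwrite("pics/s13.png",cv2.resize(s["bgr"][100:270,100:300],None,fx=3,fy=3))
E
```

```text
[ 441.3719418  -348.1450722   117.39597896] [-3.14021823e+00  6.53666601e-03  4.35967281e-04] [-15.76522854   4.39111942   6.52773199] 17.15862477890634
```

View pics/s13.png

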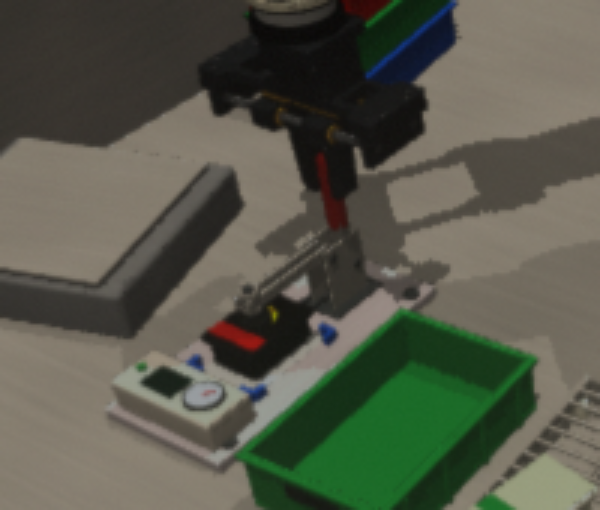

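arm_command(
  increments=[
    [0,0,0,0,0,0],
    [0,0,0,0,0,0],
    [0,0,0,0,0,0],
    [0,0,0,0,0,0],
    [0,0,0,0,0,0],
    [0,0,-0.005,0,0,0],
    [0,0,-0.02,0,0,0],
    [0,0,-0.045,0,0,0],
    [0,0,-0.08,0,0,0],
    [0,0,-0.11,0,0,0],
    [0,0,-0.12,0,0,0],
  ],
  grip=0.088,
)

```text
time: 18.95
tcp_pos: [446.4, -350.0, 242.1]
tcp_rot: [3.136, -0.006, -0.0]
contact_force: [-0.7, -0.6, 0.7]
grip_width: 88.1
```

arm_command(
  increments=[
    [0,-0.025,0,0,0,0],
    [-0.01,-0.07,0,0,0,0],
    [-0.02,-0.115,0,0,0,0],
    [-0.03,-0.16,0,0,0,0],
    [-0.04,-0.205,0,0,0,0],
    [-0.04,-0.25,0,0,0,0],
    [-0.04,-0.295,0,0,0,0],
    [-0.04,-0.34,0,0,0,0],
    [-0.04,-0.385,0,0,0,0],
    [-0.04,-0.42,0,0,0,0],
    [-0.04,-0.44,0,0,0,0],
    [-0.04,-0.443,0,0,0,0],
  ],
)

```text
time: 20.15
tcp_pos: [404.0, 96.5, 236.3]
tcp_rot: [-3.141, 0.0, 0.003]
contact_force: [0.1, -0.3, -0.1]
grip_width: 87.9
```

arm_command(
  increments=[
    [0,0,0,0,0,0],
    [0,0,0,0,0,0],
  ],
)

```text
time: 20.35
tcp_pos: [404.4, 93.8, 236.4]
tcp_rot: [3.141, 0.0, -0.001]
contact_force: [-0.0, -0.0, -0.5]
grip_width: 87.7
```

```bash
python3 - <<'E'
from h import *
w=cap("wrist");cv2.imwrite("pics/w14.png",w["bgr"]);st=monitor.state();print(st["time"],st["tcp_pos"],st["tcp_rot"],st["contact_force"],st["grip_width"],st["qpos"])
s=cap("scene");cv2.imwrite("pics/s14.png",cv2.resize(s["bgr"][130:260,120:270],None,fx=4.5,fy=4.5,interpolation=2))
t=cap("top");cv2.imwrite("pics/t14.png",cv2.resize(t["bgr"][180:320,460:540],None,fx=4,fy=4,interpolation=2))
E
```

```text
20.4 [404.48581789  93.59333304 236.43093961] [ 3.14112211e+00  3.08662463e-04 -1.41205064e-03] [-0.41113679  0.08169291 -0.30470943] 88.0048269880696 [ 1.67713789e-01 -2.46648591e-01  2.12288715e+00 -4.31811883e-04
  1.26573758e+00  1.74005187e+00]
```

View pics/s14.png

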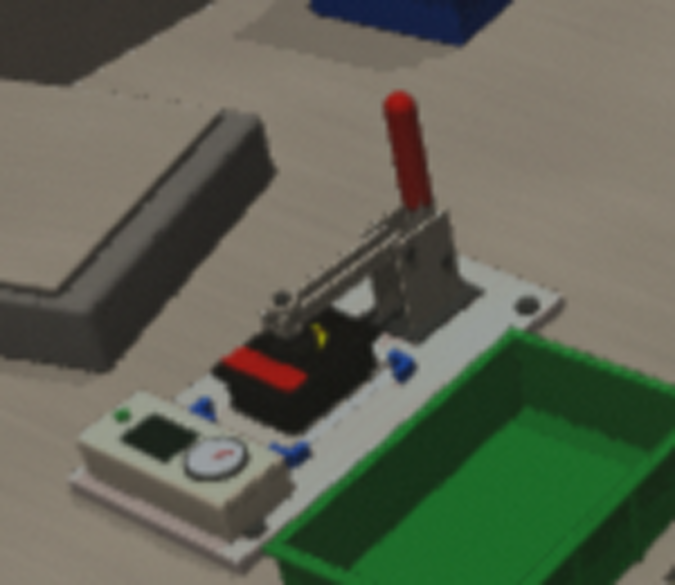

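View pics/t14.png

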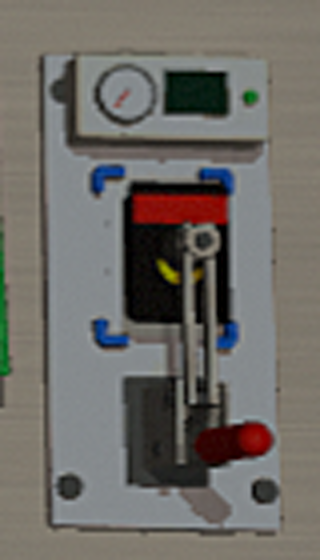

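View pics/w14.png

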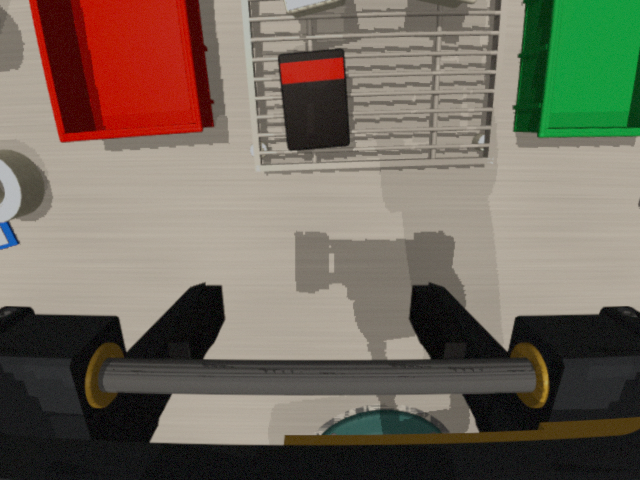

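```bash
python3 - <<'E'
from wr import *
d=cap("top");s=cap("scene");w=cap("wrist")
for a,b in [((522.7,289.8),(208.7,152.7)),((511.2,290.5),(212.9,175.6))]:
    P,e=tri(d,a,s,b);print(P.round(1),round(e,1))
H,S,V,red,yel,grn=masks(w)
wrect(w,(V<50)|red,(272,40,358,156),66,"black")
wrect(w,red,(272,40,358,156),66,"blackband")
st=monitor.state();print(st["tcp_pos"],st["tcp_rot"],w["extrinsics"][:3,3])
E
```

```text
[ 440.  -348.1  147.6] 0.1
[ 441.6 -348.4   79.3] 2.6
black c 498.4 97.7 LxW 71.8 54.4 yaw deg 4.98
blackband c 525.7 100.1 LxW 53.2 17.1 yaw deg -85.38
[404.63072674  93.89993522 236.6186071 ] [ 3.14151795e+00 -5.29642374e-05 -1.57946352e-03] [483.20410372  95.72286924 382.01731875]
```

arm_command(
  increments=[
    [0.03,-0.001,0.02,0,0,-0.03],
    [0.06,-0.002,0.05,0,0,-0.06],
    [0.085,-0.002,0.085,0,0,-0.087],
    [0.095,-0.002,0.12,0,0,-0.087],
    [0.0974,-0.002,0.15,0,0,-0.087],
    [0.0974,-0.002,0.175,0,0,-0.087],
    [0.0974,-0.002,0.185,0,0,-0.087],
    [0.0974,-0.002,0.185,0,0,-0.087],
    [0.0974,-0.002,0.185,0,0,-0.087],
  ],
)

```text
time: 21.55
tcp_pos: [502.7, 96.5, 52.6]
tcp_rot: [-3.142, -0.001, 0.087]
contact_force: [0.8, -0.1, 0.2]
grip_width: 88.4
```

```bash
python3 - <<'E'
from h import *
w=cap("wrist");cv2.imwrite("pics/w15.png",w["bgr"]);st=monitor.state();print(st["tcp_pos"],st["tcp_rot"],st["contact_force"],st["grip_width"])
E
```

```text
[503.24314215  96.64696822  53.14677238] [-3.14145801e+00 -2.67535977e-03  8.66642687e-02] [ 0.48680742  0.14115814 -0.52763915] 87.79625477085743
```

View pics/w15.png

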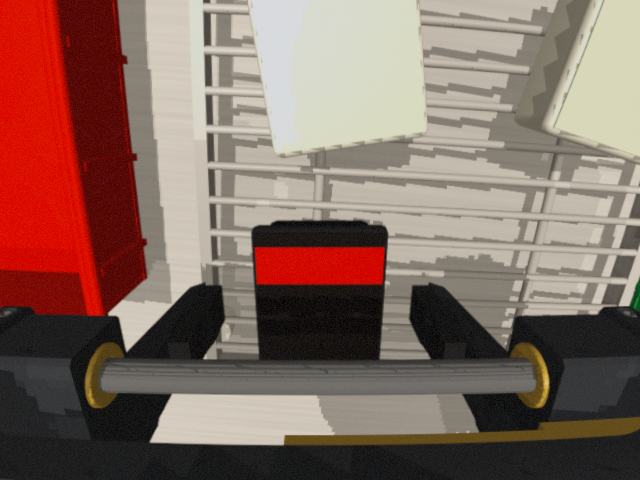

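arm_command(
  increments=[
    [-0.001,0.001,0.006,0,0,0],
    [-0.001,0.001,0.0105,0,0,0],
    [-0.001,0.001,0.0105,0,0,0],
  ],
)

```text
time: 21.9
tcp_pos: [500.6, 95.4, 40.9]
tcp_rot: [3.142, 0.0, 0.087]
contact_force: [-1.0, 0.1, -0.3]
grip_width: 87.7
```

arm_command(
  increments=[
    [0,0,0,0,0,0],
    [0,0,0,0,0,0],
    [0,0,0,0,0,0],
    [0,0,0,0,0,0],
    [0,0,0,0,0,0],
    [0,0,0,0,0,0],
    [0,0,0,0,0,0],
  ],
  grip=0.03,
)

```text
time: 22.6
tcp_pos: [501.1, 95.5, 41.2]
tcp_rot: [-3.142, -0.0, 0.087]
contact_force: [0.1, 0.0, 0.0]
grip_width: 54.9
```

```bash
python3 - <<'E'
from h import *
w=cap("wrist");cv2.imwrite("pics/w16.png",w["bgr"]);st=monitor.state();print(st["tcp_pos"],st["tcp_rot"],st["contact_force"],st["grip_width"])
E
```

```text
[501.13535478  95.49268173  41.18661319] [-3.14158131e+00 -2.12585564e-04  8.68098114e-02] [ 1.09457595 -0.23275426 -0.00473363] 54.554762488334
```

View pics/w16.png

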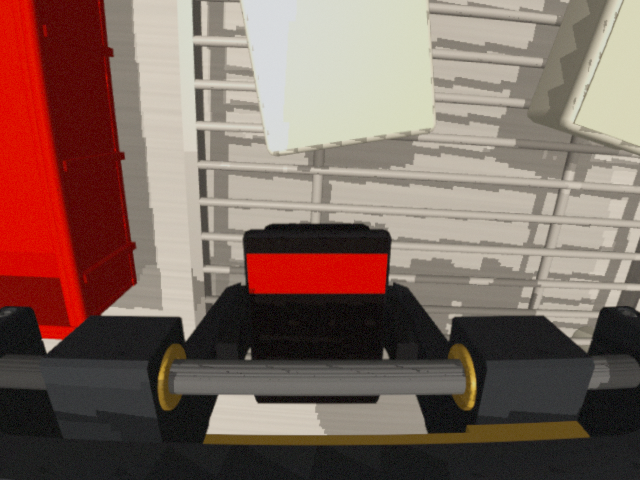

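arm_command(
  increments=[
    [0,0,-0.01,0,0,0],
    [0,0,-0.03,0,0,0],
    [0,0,-0.06,0,0,0],
    [0.01,-0.015,-0.09,0,0,0.01],
    [0.03,-0.05,-0.105,0,0,0.03],
    [0.05,-0.09,-0.105,0,0,0.043],
    [0.07,-0.125,-0.105,0,0,0.043],
    [0.085,-0.15,-0.1,0,0,0.043],
    [0.09,-0.163,-0.085,0,0,0.043],
    [0.092,-0.167,-0.065,0,0,0.043],
    [0.092,-0.167,-0.06,0,0,0.043],
    [0.092,-0.167,-0.06,0,0,0.043],
  ],
)

```text
time: 23.85
tcp_pos: [576.8, 269.2, 99.8]
tcp_rot: [3.14, 0.003, 0.044]
contact_force: [0.1, 0.4, -2.3]
grip_width: 54.7
```

```bash
python3 - <<'E'
from h import *
w=cap("wrist");cv2.imwrite("pics/w17.png",w["bgr"]);st=monitor.state();print(st["tcp_pos"],st["tcp_rot"],st["contact_force"],st["grip_width"])
s=cap("scene");cv2.imwrite("pics/s17.png",cv2.resize(s["bgr"][190:400,300:560],None,fx=2.7,fy=2.7))
E
```

```text
[577.6575045  269.30684466 100.98033589] [3.14101082e+00 1.26658038e-03 4.36332981e-02] [-0.65109518  0.52775125 -0.7895493 ] 54.82239414391587
```

View pics/w17.png

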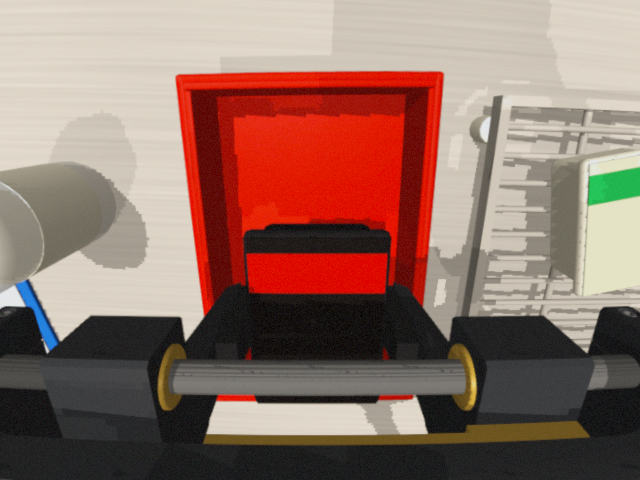

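View pics/s17.png

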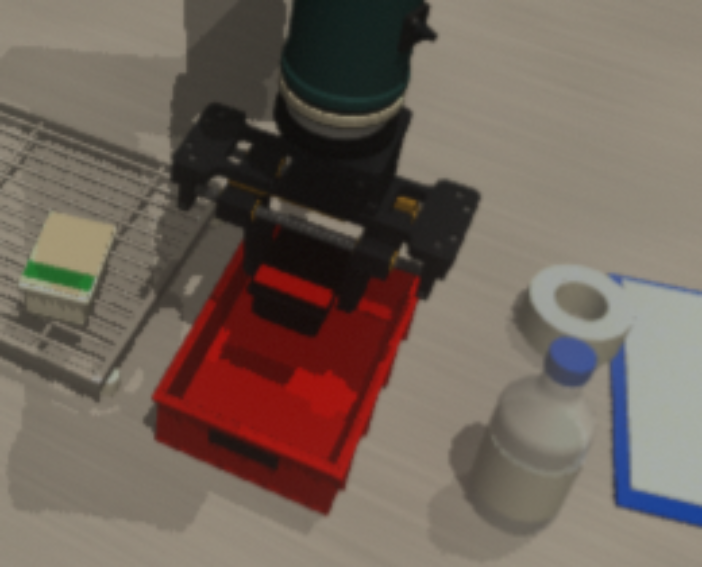

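arm_command(
  increments=[
    [0,-0.0025,0.02,0,0,0],
    [0,-0.0025,0.04,0,0,0],
    [0,-0.0025,0.06,0,0,0],
    [0,-0.0025,0.072,0,0,0],
    [0,-0.0025,0.078,0,0,0],
    [0,-0.0025,0.078,0,0,0],
    [0,-0.0025,0.078,0,0,0],
    [0,-0.0025,0.078,0,0,0],
  ],
)

```text
time: 24.75
tcp_pos: [579.1, 272.7, 24.5]
tcp_rot: [-3.141, -0.002, 0.044]
contact_force: [0.3, -0.4, -1.9]
grip_width: 54.5
```

```bash
python3 - <<'E'
from h import *
w=cap("wrist");cv2.imwrite("pics/w18.png",w["bgr"]);st=monitor.state();print(st["tcp_pos"],st["tcp_rot"],st["contact_force"],st["grip_width"])
E
```

```text
[579.00866499 272.68655851  24.35227126] [-3.14088128e+00 -1.97720994e-03  4.37880925e-02] [ 0.00896176  0.19002784 -0.93552838] 54.28787189417673
```

View pics/w18.png

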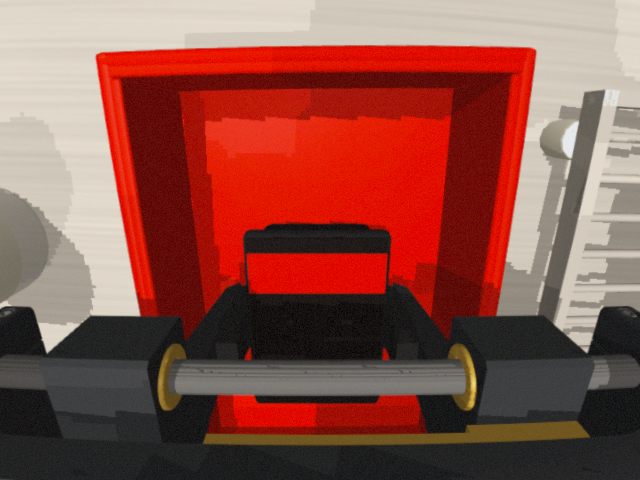

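Centred (rim 97–535, mid 316; pack mid 317). Lowering the last 9 mm, then releasing.

arm_command(
  increments=[
    [0,0,0.004,0,0,0],
    [0,0,0.008,0,0,0],
    [0,0,0.009,0,0,0],
    [0,0,0.009,0,0,0],
  ],
)

```text
time: 25.2
tcp_pos: [578.4, 272.6, 15.1]
tcp_rot: [-3.141, -0.0, 0.044]
contact_force: [-1.6, -0.8, 6.2]
grip_width: 54.8
```

arm_command(
  increments=[
    [0,0,0,0,0,0],
  ],
)

```text
time: 25.3
tcp_pos: [578.5, 272.6, 15.1]
tcp_rot: [-3.141, -0.001, 0.044]
contact_force: [-2.0, -0.3, 4.7]
grip_width: 54.3
```

arm_command(
  increments=[
    [0,0,0,0,0,0],
    [0,0,0,0,0,0],
    [0,0,-0.001,0,0,0],
    [0,0,-0.01,0,0,0],
    [0,0,-0.03,0,0,0],
    [0,0,-0.06,0,0,0],
    [0,0,-0.1,0,0,0],
    [0,0,-0.145,0,0,0],
    [0,0,-0.185,0,0,0],
    [0,0,-0.215,0,0,0],
    [0,0,-0.215,0,0,0],
  ],
  grip=0.07,
)

```text
time: 26.4
tcp_pos: [581.4, 273.7, 236.6]
tcp_rot: [-3.137, -0.011, 0.044]
contact_force: [-0.2, -0.4, 0.6]
grip_width: 70.0
```

```bash
python3 - <<'E'
from h import *
w=cap("wrist");cv2.imwrite("pics/w19.png",w["bgr"]);st=monitor.state();print(st["tcp_pos"],st["tcp_rot"],st["contact_force"],st["grip_width"])
E
```

```text
[579.87175683 273.11320733 233.1673818 ] [-3.13914603 -0.00656765  0.04383345] [-0.08363082 -0.5067373   0.59514294] 69.61751119933257
```

arm_command(
  increments=[
    [-0.01,0.03,0,0,0,0.01],
    [-0.025,0.065,0,0,0,0.02],
    [-0.04,0.105,0,0,0,0.044],
    [-0.055,0.145,0,0,0,0.044],
    [-0.07,0.18,0,0,0,0.044],
    [-0.08,0.205,0,0,0,0.044],
    [-0.087,0.22,0,0,0,0.044],
    [-0.088,0.223,0,0,0,0.044],
    [-0.088,0.223,0,0,0,0.044],
    [-0.088,0.223,0,0,0,0.044],
  ],
  grip=0.088,
)

```text
time: 27.45
tcp_pos: [500.3, 46.5, 228.8]
tcp_rot: [-3.141, 0.0, 0.0]
contact_force: [-0.0, -0.2, 0.5]
grip_width: 88.0
```

```bash
python3 - <<'E'
from h import *
w=cap("wrist");cv2.imwrite("pics/w20.png",w["bgr"]);st=monitor.state();print(st["tcp_pos"],st["tcp_rot"],st["contact_force"],st["grip_width"])
E
```

```text
[500.33059675  46.65756062 228.91142069] [-3.14114491e+00  1.37024752e-04  8.24898966e-04] [ 0.61715881 -0.13831104 -0.77272035] 87.99407977368907
```

View pics/w19.png

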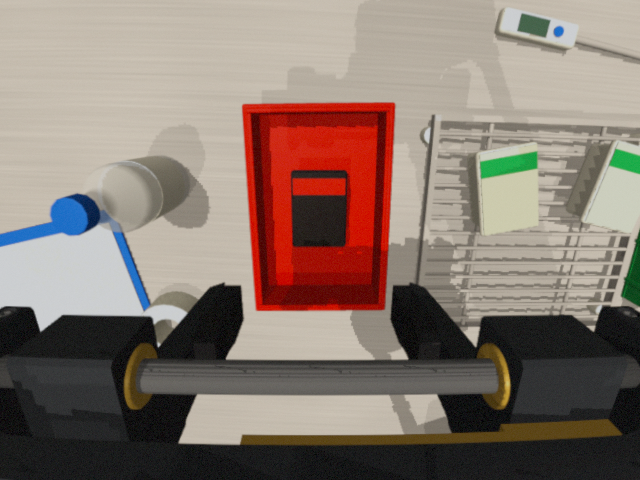

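View pics/w20.png

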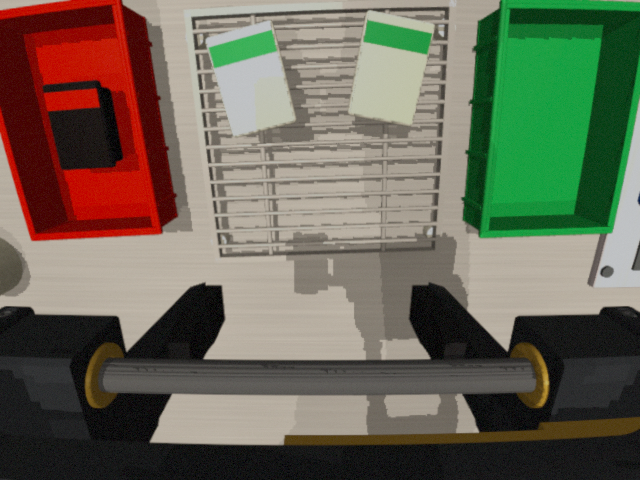

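```bash
cat > q.py <<'E'
from wr import *
w=cap("wrist");H,S,V,red,yel,grn=masks(w)
for n,c in {"a":[(207,38),(270,21),(296,123),(232,137)],"b":[(369,11),(434,24),(412,125),(349,110)]}.items():
    P=onz(w,c,72)[:,:2]; l=(P[0]-P[3]+P[1]-P[2])/2; b=(P[0]-P[1]+P[3]-P[2])/2
    print(n,P.mean(0).round(1),np.linalg.norm(l).round(1),np.linalg.norm(b).round(1),"yaw",np.arctan2(l[1],l[0]).round(4),np.arctan2(-b[0],b[1]).round(4))
wrect(w,grn,(200,15,300,80),72,"band a");wrect(w,grn,(350,10,440,60),72,"band b")
st=monitor.state();print(st["tcp_pos"],st["tcp_rot"])
# green crate rim corners at z 55
P=onz(w,[(505,2),(482,237),(611,234),(655,2)],55)[:,:2];print("green rim pts",P.round(1).tolist())
E
python3 q.py
```

```text
a [612.  101.9] 78.0 53.2 yaw 0.2203 0.2135
b [621.4 -10. ] 75.8 52.9 yaw -0.1691 -0.1885
band a c 636.0 107.9 LxW 51.5 15.5 yaw deg -76.45
band b c 644.5 -14.0 LxW 51.5 15.5 yaw deg 80.36
[500.34257784  46.66196135 228.9953878 ] [-3.14124190e+00  7.26779774e-05  1.06477762e-03]
green rim pts [[677.1, -104.7], [474.8, -111.7], [478.1, -244.9], [685.5, -238.7]]
```

arm_command(
  increments=[
    [0.03,0.015,0.02,0,0,0.05],
    [0.06,0.03,0.04,0,0,0.1],
    [0.09,0.044,0.06,0,0,0.15],
    [0.11,0.053,0.09,0,0,0.173],
    [0.12,0.058,0.12,0,0,0.173],
    [0.1215,0.0588,0.145,0,0,0.173],
    [0.1215,0.0588,0.162,0,0,0.173],
    [0.1215,0.0588,0.169,0,0,0.173],
    [0.1215,0.0588,0.169,0,0,0.173],
    [0.1215,0.0588,0.169,0,0,0.173],
  ],
)

```text
time: 28.55
tcp_pos: [622.2, -12.8, 61.3]
tcp_rot: [-3.141, -0.002, -0.173]
contact_force: [-0.3, 0.5, 0.6]
grip_width: 88.0
```

```bash
python3 - <<'E'
from h import *
w=cap("wrist");cv2.imwrite("pics/w21.png",w["bgr"]);st=monitor.state();print(st["tcp_pos"],st["tcp_rot"],st["contact_force"],st["grip_width"])
E
```

```text
[622.5863205  -12.90169887  61.80802753] [-3.14123107e+00 -2.76463223e-03 -1.72775598e-01] [0.24533535 0.44150408 0.57668312] 87.83457285588331
```

View pics/w21.png

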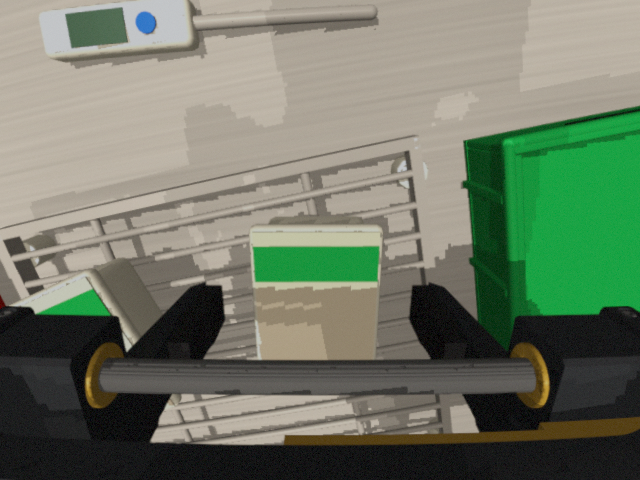

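arm_command(
  increments=[
    [0,0,0.006,0,0,0],
    [0,0,0.012,0,0,0],
    [0,0,0.012,0,0,0],
    [0,0,0.012,0,0,0],
  ],
)

```text
time: 29.0
tcp_pos: [621.1, -13.2, 47.9]
tcp_rot: [3.142, 0.001, -0.173]
contact_force: [0.8, 0.5, -0.8]
grip_width: 88.1
```

arm_command(
  increments=[
    [0,0,0,0,0,0],
    [0,0,0,0,0,0],
    [0,0,0,0,0,0],
    [0,0,0,0,0,0],
    [0,0,0,0,0,0],
    [0,0,0,0,0,0],
    [0,0,0,0,0,0],
  ],
  grip=0.03,
)

```text
time: 29.7
tcp_pos: [621.5, -13.1, 48.2]
tcp_rot: [-3.142, -0.0, -0.173]
contact_force: [-0.1, 0.4, 1.0]
grip_width: 54.9
```

```bash
python3 - <<'E'
from h import *
w=cap("wrist");cv2.imwrite("pics/w22.png",w["bgr"]);st=monitor.state();print(st["tcp_pos"],st["tcp_rot"],st["contact_force"],st["grip_width"])
E
```

```text
[621.50952186 -13.14183958  48.21898605] [-3.14156692e+00 -1.87274987e-04 -1.73192007e-01] [-0.12590964 -0.31714992 -0.19025807] 55.08898305670352
```

View pics/w22.png

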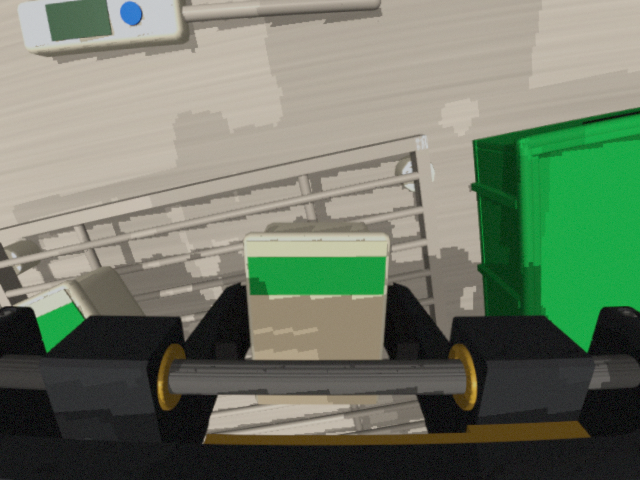

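arm_command(
  increments=[
    [0,0,-0.01,0,0,0],
    [0,0,-0.03,0,0,0],
    [0,0.005,-0.06,0,0,-0.03],
    [0.006,0.03,-0.085,0,0,-0.08],
    [0.014,0.07,-0.09,0,0,-0.13],
    [0.022,0.11,-0.09,0,0,-0.18],
    [0.028,0.14,-0.08,0,0,-0.208],
    [0.031,0.155,-0.065,0,0,-0.208],
    [0.032,0.159,-0.055,0,0,-0.208],
    [0.032,0.159,-0.052,0,0,-0.208],
    [0.032,0.159,-0.052,0,0,-0.208],
    [0.032,0.159,-0.052,0,0,-0.208],
  ],
)

```text
time: 30.95
tcp_pos: [625.6, -173.8, 100.0]
tcp_rot: [-3.141, 0.0, 0.036]
contact_force: [0.2, -0.3, -0.7]
grip_width: 54.9
```

```bash
python3 - <<'E'
from h import *
w=cap("wrist");cv2.imwrite("pics/w23.png",w["bgr"]);st=monitor.state();print(st["tcp_pos"],st["tcp_rot"],st["contact_force"],st["grip_width"])
E
```

```text
[ 625.9751181 -174.0175247  100.4722324] [-3.14147574e+00 -4.68734472e-04  3.62146329e-02] [-0.77980775 -0.3049674  -1.04442844] 55.02027361096057
```

View pics/w23.png

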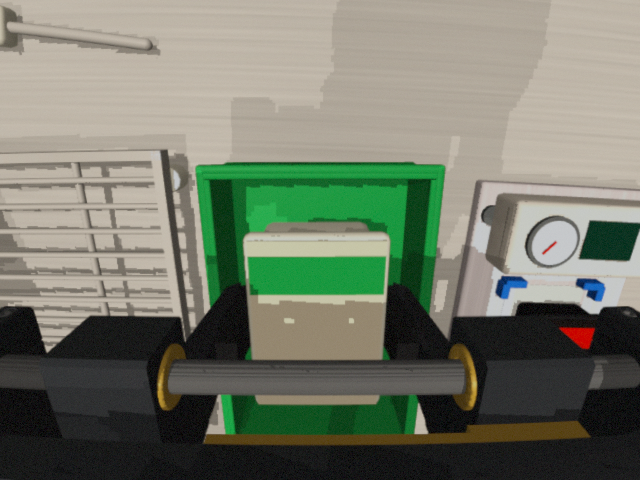

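arm_command(
  increments=[
    [0,0.0015,0.015,0,0,0],
    [0,0.0015,0.035,0,0,0],
    [0,0.0015,0.055,0,0,0],
    [0,0.0015,0.066,0,0,0],
    [0,0.0015,0.07,0,0,0],
    [0,0.0015,0.07,0,0,0],
    [0,0.0015,0.07,0,0,0],
  ],
)

```text
time: 31.7
tcp_pos: [626.4, -177.0, 30.9]
tcp_rot: [3.141, -0.001, 0.035]
contact_force: [-0.6, -0.9, -0.9]
grip_width: 55.1
```

```bash
python3 - <<'E'
from h import *
w=cap("wrist");cv2.imwrite("pics/w24.png",w["bgr"]);st=monitor.state();print(st["tcp_pos"],st["tcp_rot"],st["contact_force"],st["grip_width"])
E
```

```text
[ 626.54504037 -177.07560823   31.22593888] [ 3.14095172e+00 -1.89199082e-03  3.47494681e-02] [-0.01105413  0.1135832  -1.80395893] 55.10389986780803
```

View pics/w24.png

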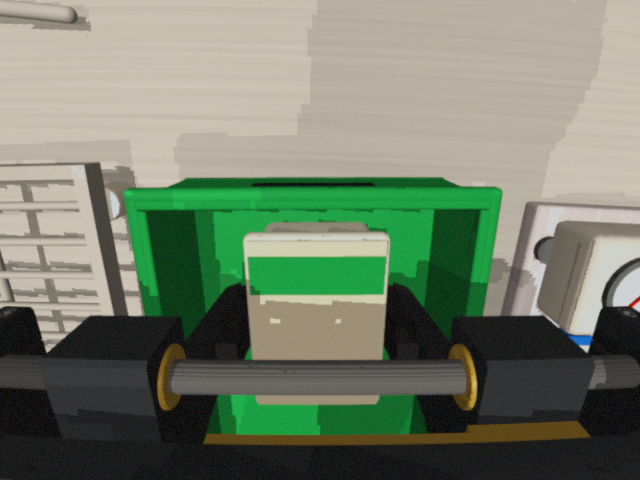

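arm_command(
  increments=[
    [0,0,0.004,0,0,0],
    [0,0,0.008,0,0,0],
    [0,0,0.009,0,0,0],
    [0,0,0.009,0,0,0],
    [0,0,0.009,0,0,0],
  ],
)

```text
time: 32.25
tcp_pos: [626.2, -177.0, 22.2]
tcp_rot: [3.141, -0.001, 0.035]
contact_force: [-2.4, 1.3, 4.6]
grip_width: 55.0
```

arm_command(
  increments=[
    [0,0,0,0,0,0],
    [0,0,0,0,0,0],
    [0,0,-0.001,0,0,0],
    [0,0,-0.01,0,0,0],
    [0,0,-0.03,0,0,0],
    [0,0,-0.06,0,0,0],
    [0,0,-0.1,0,0,0],
    [0,0,-0.14,0,0,0],
    [0,0,-0.15,0,0,0],
    [0,0,-0.15,0,0,0],
  ],
  grip=0.07,
)

```text
time: 33.25
tcp_pos: [627.4, -177.4, 174.5]
tcp_rot: [3.14, -0.006, 0.035]
contact_force: [0.9, -0.3, -0.7]
grip_width: 70.0
```

arm_command(
  increments=[
    [0,-0.03,0,0,0,0],
    [0,-0.07,0,0,0,-0.05],
    [-0.001,-0.115,0,0,0,-0.1],
    [-0.002,-0.16,0,0,0,-0.15],
    [-0.003,-0.2,0,0,0,-0.19],
    [-0.004,-0.24,0,0,0,-0.19],
    [-0.004,-0.265,0,0,0,-0.19],
    [-0.004,-0.275,0.02,0,0,-0.19],
    [-0.004,-0.277,0.04,0,0,-0.19],
    [-0.004,-0.277,0.05,0,0,-0.19],
    [-0.004,-0.277,0.05,0,0,-0.19],
    [-0.004,-0.277,0.05,0,0,-0.19],
  ],
  grip=0.088,
)

```text
time: 34.45
tcp_pos: [611.5, 99.4, 120.3]
tcp_rot: [-3.141, 0.002, 0.224]
contact_force: [0.5, 0.9, 0.7]
grip_width: 88.0
```

```bash
python3 - <<'E'
from h import *
w=cap("wrist");cv2.imwrite("pics/w25.png",w["bgr"]);st=monitor.state();print(st["tcp_pos"],st["tcp_rot"],st["contact_force"],st["grip_width"])
t=cap("top");cv2.imwrite("pics/t25.png",cv2.resize(t["bgr"][160:320,180:560],None,fx=2,fy=2,interpolation=2))
E
```

```text
[612.2341986   99.46376368 121.26472678] [ 3.14153239e+00 -1.54326307e-04  2.24118480e-01] [0.4384023  0.07702741 0.6952601 ] 87.78536454659022
```

View pics/w25.png

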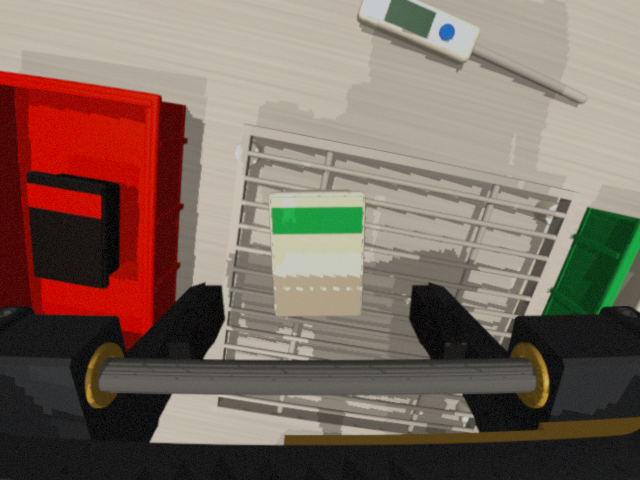

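View pics/t25.png

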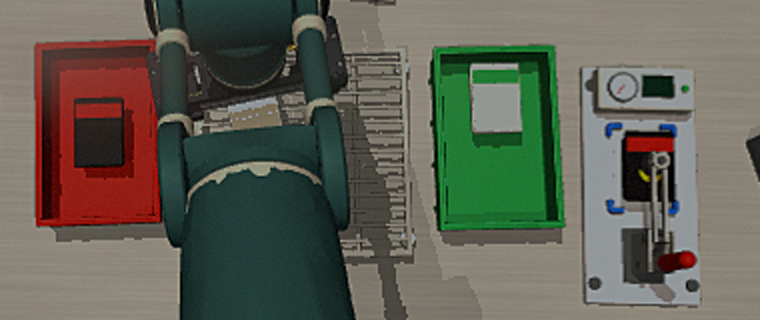

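arm_command(
  increments=[
    [0,0,0.02,0,0,0],
    [0,0,0.045,0,0,0],
    [0,0,0.062,0,0,0],
    [0,0,0.07,0,0,0],
    [0,0,0.072,0,0,0],
    [0,0,0.072,0,0,0],
    [0,0,0.072,0,0,0],
  ],
)

```text
time: 35.25
tcp_pos: [613.0, 100.0, 50.3]
tcp_rot: [3.141, -0.002, 0.225]
contact_force: [0.4, -0.5, 0.2]
grip_width: 88.3
```

arm_command(
  increments=[
    [0,0,0,0,0,0],
    [0,0,0,0,0,0],
    [0,0,0,0,0,0],
    [0,0,0,0,0,0],
    [0,0,0,0,0,0],
    [0,0,0,0,0,0],
    [0,0,0,0,0,0],
    [0,0,0,0,0,0],
  ],
  grip=0.03,
)

```text
time: 36.05
tcp_pos: [612.1, 99.9, 49.3]
tcp_rot: [3.142, -0.0, 0.225]
contact_force: [-1.8, -0.2, 1.8]
grip_width: 54.8
```

```bash
python3 - <<'E'
from h import *
w=cap("wrist");cv2.imwrite("pics/w26.png",w["bgr"]);st=monitor.state();print(st["tcp_pos"],st["tcp_rot"],st["contact_force"],st["grip_width"])
E
```

```text
[612.06713138  99.86537705  49.32939085] [ 3.14151277e+00 -1.94283475e-04  2.24762052e-01] [-1.17742971 -0.49053683  2.12849704] 54.81883427022049
```

View pics/w26.png

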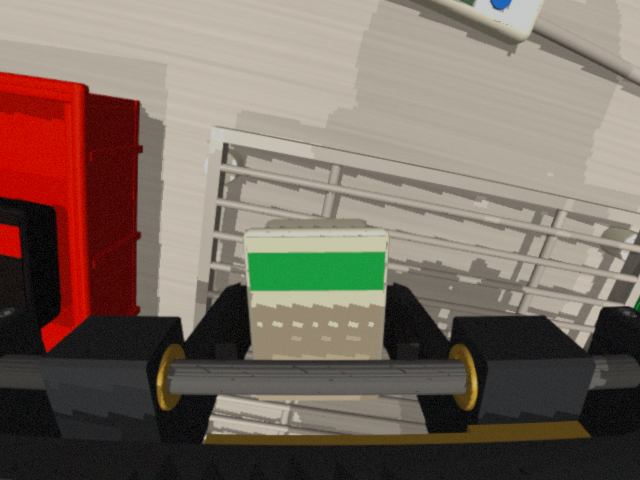

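arm_command(
  increments=[
    [0,0,-0.01,0,0,0],
    [0,0,-0.03,0,0,0],
    [0,0,-0.065,0,0,0],
    [-0.012,0.022,-0.095,0,0,0.03],
    [-0.03,0.055,-0.1,0,0,0.07],
    [-0.052,0.095,-0.1,0,0,0.11],
    [-0.075,0.138,-0.1,0,0,0.15],
    [-0.097,0.18,-0.1,0,0,0.19],
    [-0.117,0.217,-0.095,0,0,0.19],
    [-0.13,0.242,-0.08,0,0,0.19],
    [-0.136,0.253,-0.065,0,0,0.19],
    [-0.137,0.255,-0.06,0,0,0.19],
  ],
)

```text
time: 37.3
tcp_pos: [533.4, -179.6, 107.0]
tcp_rot: [-3.14, 0.003, 0.033]
contact_force: [-0.5, -0.1, -1.0]
grip_width: 55.2
```

arm_command(
  increments=[
    [0,0,0,0,0,0],
    [0,0,0,0,0,0],
  ],
)

```text
time: 37.5
tcp_pos: [535.7, -177.9, 109.0]
tcp_rot: [-3.141, 0.0, 0.036]
contact_force: [0.3, 0.2, -2.1]
grip_width: 55.1
```

```bash
python3 - <<'E'
from h import *
w=cap("wrist");cv2.imwrite("pics/w27.png",w["bgr"]);st=monitor.state();print(st["tcp_pos"],st["tcp_rot"],st["contact_force"],st["grip_width"])
print("far pack near rim edge @z46",onz(w,[[317,180]],46))
E
```

```text
[ 536.02812541 -177.98409301  109.47197683] [-3.14138656e+00 -5.77435320e-04  3.63623724e-02] [-0.41285155 -0.19886028 -1.59466638] 55.52000648002336
far pack near rim edge @z46 [[ 581.95261448 -174.02029204   46.        ]]
```

View pics/w27.png

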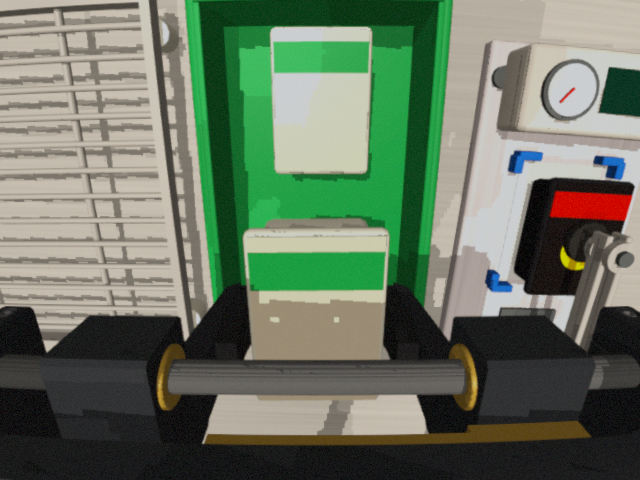

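arm_command(
  increments=[
    [0,0.001,0.015,0,0,0],
    [0,0.001,0.035,0,0,0],
    [0,0.001,0.057,0,0,0],
    [0,0.001,0.071,0,0,0],
    [0,0.001,0.077,0,0,0],
    [0,0.001,0.077,0,0,0],
    [0,0.001,0.077,0,0,0],
  ],
)

```text
time: 38.25
tcp_pos: [536.0, -180.3, 32.7]
tcp_rot: [3.141, -0.001, 0.035]
contact_force: [0.0, 0.5, -0.7]
grip_width: 55.2
```

```bash
python3 - <<'E'
from h import *
w=cap("wrist");cv2.imwrite("pics/w28.png",w["bgr"]);st=monitor.state();print(st["tcp_pos"],st["tcp_rot"],st["contact_force"],st["grip_width"])
E
```

```text
[ 536.22270502 -180.49874784   33.06206136] [ 3.14090600e+00 -1.68137183e-03  3.48990238e-02] [ 0.8344895  -0.42468581 -1.96374846] 54.768311394741374
```

View pics/w28.png

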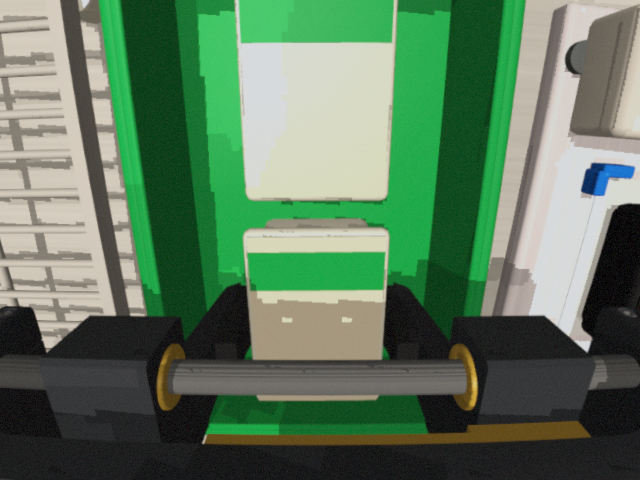

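arm_command(
  increments=[
    [0,0,0.004,0,0,0],
    [0,0,0.008,0,0,0],
    [0,0,0.01,0,0,0],
    [0,0,0.01,0,0,0],
    [0,0,0.01,0,0,0],
  ],
)

```text
time: 38.8
tcp_pos: [535.5, -180.4, 23.3]
tcp_rot: [3.141, -0.0, 0.035]
contact_force: [-3.2, 0.7, 6.4]
grip_width: 55.2
```

arm_command(
  increments=[
    [0,0,0,0,0,0],
    [0,0,0,0,0,0],
    [0,0,-0.001,0,0,0],
    [0,0,-0.01,0,0,0],
    [0,0,-0.03,0,0,0],
    [0,0,-0.06,0,0,0],
    [0,0,-0.1,0,0,0],
    [0,0,-0.14,0,0,0],
    [0,0,-0.18,0,0,0],
    [0,0,-0.21,0,0,0],
    [0,0,-0.21,0,0,0],
  ],
  grip=0.07,
)

```text
time: 39.9
tcp_pos: [538.6, -181.4, 239.0]
tcp_rot: [3.137, -0.011, 0.035]
contact_force: [0.9, 0.1, 0.2]
grip_width: 70.2
```

arm_command(
  increments=[
    [-0.02,-0.02,0,0,0,0],
    [-0.06,-0.05,0,0,0,0],
    [-0.1,-0.08,0,0,0,0],
    [-0.12,-0.1,0,0,0,0],
    [-0.12,-0.1,0,0,0,0],
    [-0.12,-0.1,0,0,0,0],
    [-0.12,-0.1,0,0,0,0],
  ],
)

```text
time: 40.6
tcp_pos: [412.6, -84.9, 232.0]
tcp_rot: [3.141, -0.0, 0.035]
contact_force: [0.7, 0.2, 1.1]
grip_width: 70.3
```

```bash
python3 - <<'E'
from h import *
st=monitor.state();print(st["time"],st["tcp_pos"],st["tcp_rot"],st["contact_force"],st["grip_width"])
for n in ["wrist","scene","top"]:
    w=cap(n);cv2.imwrite(f"pics/{n}29.png",w["bgr"])
    if n=="scene":cv2.imwrite("pics/s29c.png",cv2.resize(w["bgr"][140:380,130:530],None,fx=2,fy=2,interpolation=2))
    if n=="top":cv2.imwrite("pics/t29c.png",cv2.resize(w["bgr"][160:320,110:550],None,fx=1.8,fy=1.8,interpolation=2))
E
```

```text
40.6 [412.57727868 -84.90799481 232.02309421] [ 3.14130010e+00 -3.09491421e-04  3.46840907e-02] [0.68558671 0.17779854 1.07341963] 70.27920651212763
```

View pics/wrist29.png

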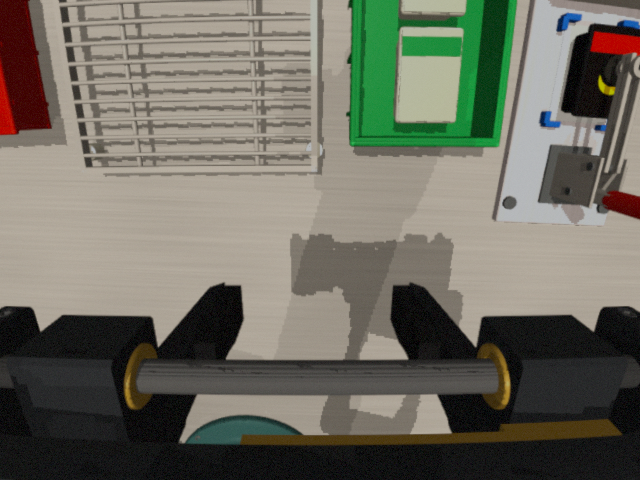

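View pics/s29c.png

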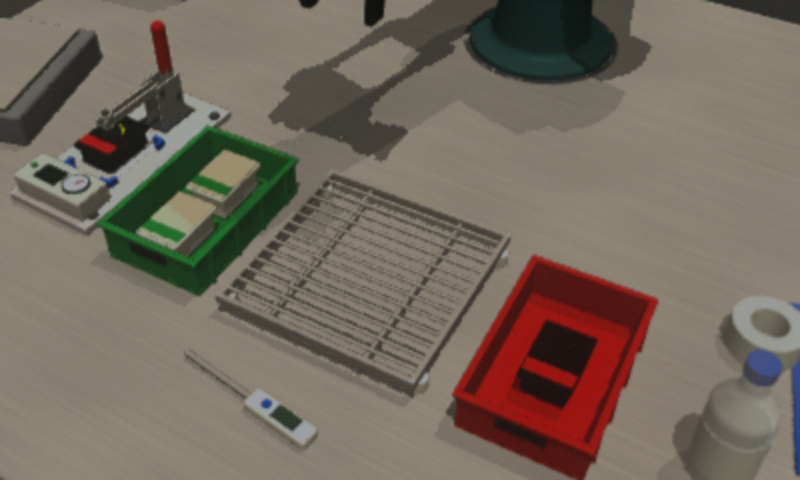

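View pics/t29c.png

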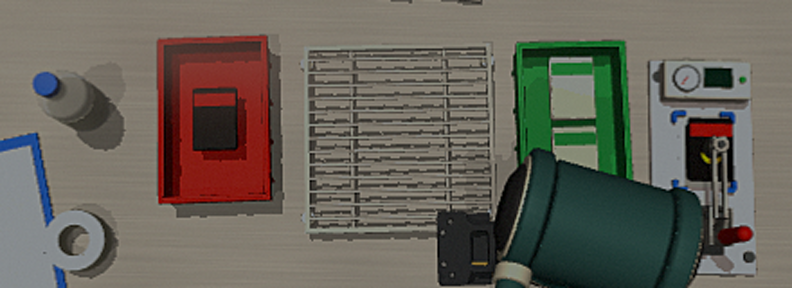

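```bash
python3 - <<'E'
from h import *
st=monitor.state();print(st["tcp_pos"],st["contact_force"],abs(st["dq"]).max())
d=cap("top");s=cap("scene");d2=cv2.cvtColor(d["bgr"],cv2.COLOR_BGR2HSV)
print("handle axis pts q=0 / q=.05 in scene:",[proj(s,[[441.5-l*np.sin(q),-348.3,45+l*np.cos(q)] for l in(64,105)]).round(1).tolist() for q in(0,.05)])
hs=cv2.cvtColor(s["bgr"],cv2.COLOR_BGR2HSV);m=((hs[...,0]<8)|(hs[...,0]>172))&(hs[...,1]>130)&(hs[...,2]>50);m[:145]=0;m[182:]=0;m[:,:195]=0;m[:,225:]=0
for r in range(147,182,4):
    x=np.where(m[r])[0]; 
    if len(x):print(r,x.mean().round(1),end="; ")
print(arm.sign_off())
E
```

```text
[412.6058853  -85.05378767 231.97076645] [0.11055255 0.81537764 0.85171002] 0.003794003911254396
handle axis pts q=0 / q=.05 in scene: [[[210.6, 165.9], [208.1, 152.1]], [[211.5, 165.3], [209.5, 151.2]]]
151 208.0; 155 208.5; 159 209.5; 163 210.0; 167 210.5; 171 211.5; 175 211.8; the job is handed in; nothing more can be done
None
```

All four packs are placed, the clamp is closed on the sample, and the job is handed in at about 41 s on the robot's clock. The arm was clear of everything and still at the end.

- **Sample:** The clamp started about 0.4 rad open, so I opened it to its stop first. The dotted pack then went into the nest, about 1 mm off centre and turned about 0.3° by the wrist view. I measured this before closing the clamp. Later pictures show it still in place.
- **Clamp:** I closed the handle until it stopped moving, at about 16 N. Four checks of its angle gave 0 to 0.02 rad:
  - the grip's travel;
  - the two-view tip position;
  - the grip's slope in two views, the largest at 0.02 rad;
  - the grip's line in the last scene picture.
- **Other packs:** The plain black pack is in the middle of the red crate. The two white packs lie end to end in the green crate with about 9 mm between them. I released each one only after feeling the floor at 5–6 N, and the last pictures show all three flat and none on top of another.
- **Sanitiser:** The arm never went near the bottle. I did not measure its position again at the end; it looks unmoved in the last pictures.

**Disagreements:** The top and wrist cameras differed by 3 to 4 mm sideways. I went by the position relative to the fingers, and the grasps and placings agreed with it to about 2 mm. Some colour masks were poor, for the black pack's length and the white packs, so I used their bands and corners instead.

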